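# Vial rack to the reading line

### The job

Set up the reading station: slide the grey vial rack along the metal board, in under the light bar, until its far edge lies right along the scribed black line, and set the dimmer slider so that the middle of its grip stands level with the long cross mark on the console. Push the rack gently and keep it flat on the board, do not bump the light bar, and leave the other things on the bench where they are.

Things in the scene. Friction and masses are not known exactly. Their poses are not given: they have to be found in the camera images.
- station: Fixed bare metal board lying on the bench, 370 x 320 x 6 mm; its top is 6 mm above the bench. Origin on the bench surface, below the middle of the light bar's near lower edge; x points along the board away from the robot (the push direction), y to the left, z up. The board reaches from x = -160 to +210 mm and y = -160 to +160 mm. It is turned by up to about 9 degrees. There is no stop or guide on it.
- lightbar: Fixed light bar over the board; origin and axes as the board's: a white beam 50 mm deep (x = 0 to 50 mm), 304 mm long (y = -152 to 152 mm), from 160 to 188 mm above the bench, on two dark steel posts 30 x 14 mm centred at x = 25 mm, y = -145 and +145 mm. A finished rack's near edge is 12 to 32 mm in under the beam: an upright gripper cannot follow, fingers leaning forward 30 to 40 degrees can.
- line: Scribed black line 250 mm long and 2 mm wide across the board, a little beyond the light bar. Origin at its middle, on the board's top; y runs along the line, x points across it, away from the robot. Parallel to the board's y axis, centred across the board, 112 to 132 mm beyond the board's origin. Flat: nothing to push against.
- rack: Loose vial rack: a solid grey plastic block 100 mm (x) x 150 mm (y) x 34 mm high, about 0.3 to 0.6 kg, with 24 dark round wells on top that are too shallow to grip. Origin at the middle of its underside; its +x face is the far edge that goes to the line, its -x face is pushed. It slides with ordinary friction (about 2 to 7 N) and stays where pushing stops. Starts turned up to about 11 degrees against the board.
- rack_far_left (a point): Lower far left corner of the rack (rack x = +50, y = +75, z = 0 mm).
- rack_far_right (a point): Lower far right corner of the rack (rack x = +50, y = -75, z = 0 mm).
- console: Fixed white dimmer console beside the board, on its left or right, 210 (x) x 90 (y) x 40 mm high, with a track on top (150 x 40 x 14 mm, along x). Origin at the middle of its underside on the bench; x is the sliding direction, away from the robot.
- dimmer_top (a point): Centre of the top of the dimmer's black grip, 94.5 mm above the bench, on the console's middle line. The grip is 20 mm along the track (console x), 28 mm across (y) and 40 mm high above the track's top.
- dimmer (a joint): Position of the grip along the track, 0 to 0.10 m, growing along console x; at value v the grip stands at console x = v - 0.05 m. Friction about 2.5 N; it stays where it is left.
- mark: The long cross mark on the console, a line from the console's edge up onto the track, on the right (-y) side of the grip. Origin on the console's top at the middle line, level with the mark; x along the track as the console's x. A row of short ticks on the other side is only a scale.
- beaker: Bystander, leave alone: glass beaker, 70 mm wide and 90 mm high. Origin at the middle of its underside.
- bottle: Bystander, leave alone: white plastic bottle, 60 mm wide and 150 mm high. Origin at the middle of its underside.
- jar: Bystander, leave alone: small amber jar, 44 mm wide and 50 mm high, standing on the board's far left corner. Origin at the middle of its underside.
- bung: Bystander, leave alone: black rubber bung, 44 mm wide, 30 mm high. Origin at the middle of its underside.
- spatula: Bystander, leave alone: spoon with a black handle, 160 mm long, lying. Origin at the middle of its underside.
- stirrer: Bystander: fixed white stirrer, 150 x 120 x 56 mm high, on the other side of the board from the console. Origin at the middle of its underside.
There are look-alikes about, which are no part of the job. There is more than one size of the rack; the job needs the largest.

How it is judged:
At the end, for the whole second after the job is handed in: Both lower far corners of the rack lie within 3 mm of the scribed line (measured across it), on the line's length and flat on the board; the middle of the dimmer's grip is within 4 mm of the long cross mark; the rack is at rest and nothing is touched (x of rack_far_left in the frame of line between -0.003 and 0.003 m and x of rack_far_right in the frame of line between -0.003 and 0.003 m and y of rack_far_left in the frame of line below 0.126 m and y of rack_far_right in the frame of line above -0.126 m and z of rack_far_left in the frame of line between -0.004 and 0.004 m and z of rack_far_right in the frame of line between -0.004 and 0.004 m and x of dimmer_top in the frame of mark between -0.004 and 0.004 m and linear speed of rack below 0.005 m/s).
It fails at once if the rack is pressed or struck with more than 22 N (contact force between rack and the fingers above 22 N or contact force between rack and the arm above 22 N).
It fails at once if the rack is tipped by more than about 7 degrees (angle between rack's own z axis and vertical above 0.12 rad).
It fails at once if the rack is lifted off the board by more than 10 mm (height (world z) of rack above 0.016 m).
It fails at once if the light bar is bumped with more than 10 N (contact force between lightbar and anything else above 10 N).
It fails at once if another loose thing on the bench is moved by more than 25 mm (distance of any of beaker, bottle, jar, bung, spatula from where it was at the start of the episode above 0.025 m).
It also fails if it takes over 72 s, if anything falls off the work surface, if the arm or the gripper's body presses on something with over 40 N, if the wrist force passes 120 N, or if a joint passes its speed limit or range.

### The arm

A 6-joint arm with a two-finger parallel gripper is mounted at the origin on the work surface. World frame = base frame: x ahead of the robot, y to its left, z up, the work surface at z = 0. Lengths are in m, angles in rad, forces in N, time in s.
With the tool pointing down it reaches from about 0.35 to 0.975 m from the base axis. Payload 4.9 kg.
Tool frame: the origin (TCP) lies midway between the tips of the shut fingers; the grasp point (between the pads) lies 19 mm behind it (manip.pinch_z is the x of the grasp point in the tool frame, in m); x points along the fingers, y is the direction in which the jaws open and shut, and the axes are right-handed (so a half turn about x gives the same grasp; the last joint's range is limited). The gripper opens to 85 mm and grips with 20 to 120 N. Pads are 22 mm wide; open, the fingers measure 114 mm over their backs; the gripper's body (76 mm by 85 mm) begins 54 mm behind the grasp point. The pads swing forward as they close: fully open they stand 13 mm farther back than shut.
Start: joints at [-1.344, 0.053, 1.613, -0, 1.476, -0.119], TCP at [0.212, -0.588, 0.231] pointing down, gripper open.
Joint ranges: [-3.01, 3.01], [-1.01, 2.22], [0.06, 2.58], [-1.02, 4.17], [0.09, 2.62], [-3.14, 3.14]. Speed limits (rad/s): [2.57, 2.57, 3.14, 3.14, 3.14, 3.14].

### API

Orientations are given as a unit quaternion [w, x, y, z].
In Python, from plant import sensors, cams, workorder, manip gives the robot as it stands.
- The arm moves only by the tool drive_tool, never from a script. Its argument "series" is a list of rows, each an object of numbers: "x", "y", "z": the shift along the tool's x, y, z in units of 25 mm (1.0 is 25 mm); "ax", "ay", "az": the turn, a rotation vector about the tool's x, y, z in units of 5 degrees (1.0 is 5 degrees). A call has 1 to 5 rows; each row is the pose to reach, as a shift and turn from the pose commanded when the call began, along the tool's axes at that moment; what a row does not reach only later rows make up. A row lasts 1/12 s, in which the tool goes at most 41.7 mm and 7.16 degrees, less where a joint would pass 70% of its speed; a pose out of reach is approached as far as the arm can. A call with a gripper value outside its range is refused whole. "hand" is the opening, from 0 (shut) to 1 (fully open), set as the call begins (left out, the last holds). The fingers move at their own pace and stop on an object; the grip force is fixed at half the most. Time passes only in rows, so rows that repeat a pose let the fingers close. It gives the time, the measured TCP pose, the force and the opening at its end, in the units of the state.
- sensors.state(): the state, without advancing time (a new reading comes with each control period).
- cams.grab_frame(name): name is "side" or "top"; returns a dict with "img" (420x560x3 uint8, blue, green, red), "camera_matrix" (3x3 intrinsics, pixels), "cam_to_world" (4x4, takes a point from camera to world coordinates). Camera axes: x right, y down, z forward; pixel columns grow to the right and rows downward; lengths in m; the calibration is good to about 2 mm. A picture is of the moment at which its call begins. There is no depth.
- workorder.job_done(): hands the job in, once; it reports no verdict.
The state is a dict: "time": time; "joint_pos": joint angles; "joint_vel": joint speeds; "joint_efforts": joint torques, N m; "tool_pos": TCP position; "tool_rot": TCP orientation; "contact_force": force on the tool from outside, world axes, zero at the start; "ft_torque": the same for the moment, N m; "gripper_width": opening from 0.0 (shut) to 1.0 (fully open).
Only numpy, scipy, OpenCV 4.12 (cv2) and the standard library are available. Lean on these libraries where they do the work, as an engineer would, in place of code of your own. Each camera call takes 0.05 s, during which the arm holds its last target.

## Working session

There is one attempt and no reset: what is moved stays moved. The work goes in short steps, Python scripts to look and compute and a tool call to move; the robot and the scene stay as the last step left them, time stands still between calls to the robot, and variables do not carry over. Pictures are saved under pics/ and viewed, and the job is handed in when it is done.

Besides the shell and the picture viewer there is one more tool, called after ">>>" in YAML: its name, and indented under it one key for each argument. drive_tool: Moves the arm, as the interface text tells. Its arguments: {"type":"object","properties":{"series":{"type":"array","items":{"type":"object","properties":{"x":{"type":"number"},"y":{"type":"number"},"z":{"type":"number"},"ax":{"type":"number"},"ay":{"type":"number"},"az":{"type":"number"}}}},"hand":{"type":"number"}},"required":["series"]}

```bash
ls; mkdir -p pics; cat > h.py <<'E'
import sys; sys.path.insert(0,'.')
from plant import sensors, cams, workorder, manip
import numpy as np, cv2
from scipy.spatial.transform import Rotation as R
def grab(n,f):
    g=cams.grab_frame(n); cv2.imwrite('pics/'+f,g['img']); np.savez('pics/'+f+'.npz',**g); return g
def ray(g,u,v,z):
    K=np.array(g['camera_matrix']);T=np.array(g['cam_to_world'])
    d=T[:3,:3]@np.linalg.solve(K,[u,v,1]);o=T[:3,3]
    return o+d*(z-o[2])/d[2]
def proj(g,p):
    K=np.array(g['camera_matrix']);T=np.array(g['cam_to_world'])
    c=T[:3,:3].T@(np.array(p)-T[:3,3]);q=K@c;return q[:2]/q[2]
E
python3 - <<'E'
from h import *
np.set_printoptions(precision=4,suppress=True)
for n in('side','top'):
    g=grab(n,n+'0.png');print(g['camera_matrix'],g['cam_to_world'])
print(sensors.state()); print(dir(manip), manip.pinch_z)
E
```

```text
pics
[[461.4431   0.     281.7031]
 [  0.     461.4431 206.8713]
 [  0.       0.       1.    ]] [[-0.7855 -0.4064  0.4667 -0.1289]
 [-0.6188  0.5125 -0.5953  0.799 ]
 [ 0.0028 -0.7565 -0.654   0.9738]
 [ 0.      0.      0.      1.    ]]
[[409.318    0.     281.7074]
 [  0.     409.318  205.4776]
 [  0.       0.       1.    ]] [[-0.0162 -0.987   0.1602  0.3102]
 [-0.9999  0.0151 -0.0081  0.0109]
 [ 0.0056 -0.1603 -0.9871  1.2869]
 [ 0.      0.      0.      1.    ]]
{'time': 0.1, 'joint_pos': array([-1.344 ,  0.0533,  1.6142, -0.    ,  1.476 , -0.119 ]), 'joint_vel': array([-0.0006, -0.0011, -0.0038,  0.002 ,  0.0014,  0.0014]), 'joint_efforts': array([  0.0003, -39.4899, -37.1365,  -0.0001,   0.0039,  -0.    ]), 'tool_pos': array([ 0.2117, -0.5874,  0.2302]), 'tool_rot': array([-0.121 , -0.6965, -0.1223,  0.6966]), 'contact_force': array([ 0.7536, -0.1834, -0.9526]), 'ft_torque': array([ 0.0595, -0.0257,  0.0242]), 'gripper_width': 0.9977122195702272}
['IKError', '__class__', '__delattr__', '__dict__', '__dir__', '__doc__', '__eq__', '__format__', '__ge__', '__getattribute__', '__getstate__', '__gt__', '__hash__', '__init__', '__init_subclass__', '__le__', '__lt__', '__module__', '__ne__', '__new__', '__reduce__', '__reduce_ex__', '__repr__', '__setattr__', '__sizeof__', '__str__', '__subclasshook__', '__weakref__', 'pinch_z'] -0.0187
```

View pics/side0.png

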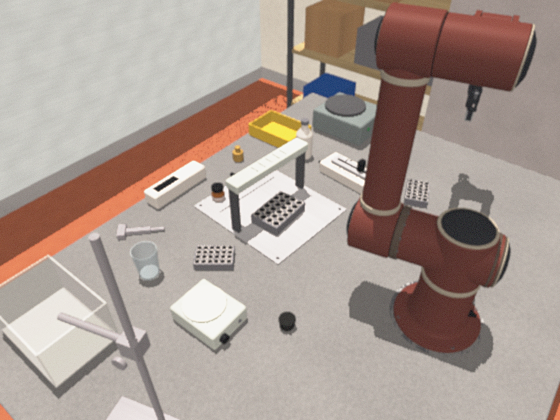

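View pics/top0.png

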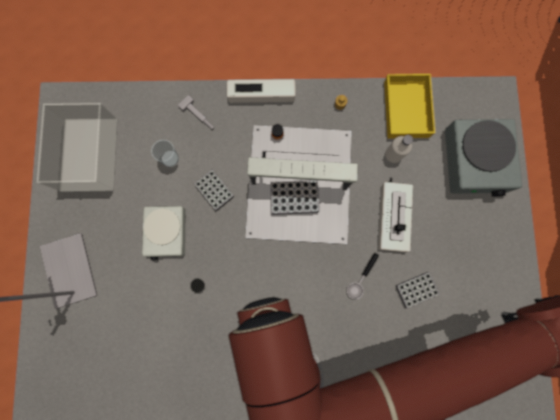

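```bash
python3 - <<'E'
import cv2
a=cv2.imread('pics/top0.png')[110:260,235:425];cv2.imwrite('pics/z1.png',cv2.resize(a,None,fx=4,fy=4,interpolation=cv2.INTER_CUBIC))
a=cv2.imread('pics/side0.png')[125:275,185:385];cv2.imwrite('pics/z2.png',cv2.resize(a,None,fx=4,fy=4,interpolation=cv2.INTER_CUBIC))
E
```

```text
(no output)
```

View pics/z1.png

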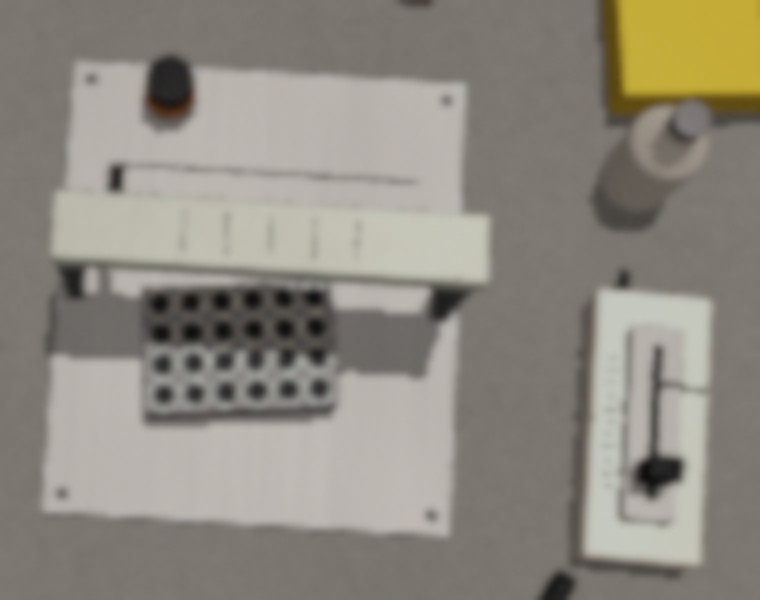

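View pics/z2.png

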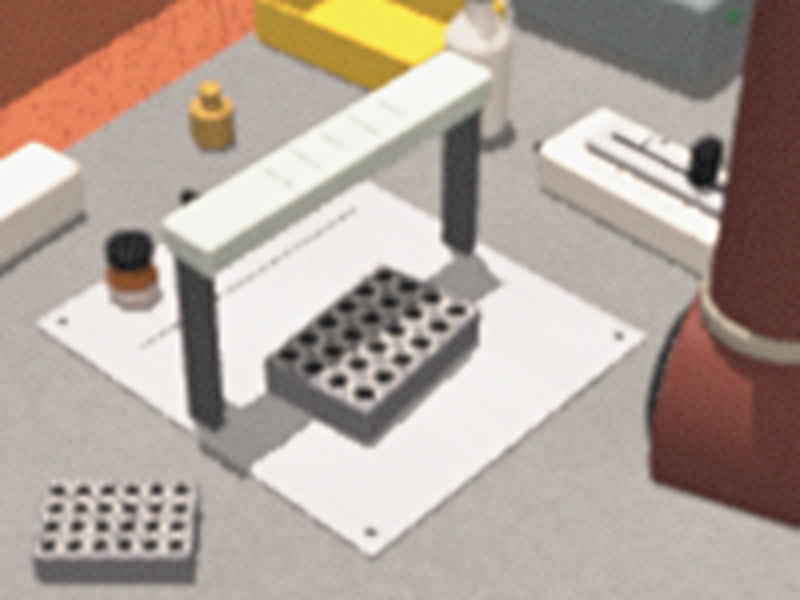

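```bash
cat >> h.py <<'E'
from scipy.optimize import least_squares
class G(dict): pass
def load(f):
    d=np.load('pics/'+f+'.npz');return {k:d[k] for k in d.files}
def fitpose(obs,p0):
    # obs: list (g,[u,v],local xyz); planar pose x,y,yaw
    def f(p):
        r=[]
        c,s=np.cos(p[2]),np.sin(p[2])
        for g,uv,l in obs:
            w=[p[0]+c*l[0]-s*l[1],p[1]+s*l[0]+c*l[1],l[2]]
            r+=list(proj(g,w)-np.array(uv))
        return r
    s=least_squares(f,p0); return s.x,np.array(s.fun).reshape(-1,2)
def zt(u,v):return [235+(u+.5)/4-.5,110+(v+.5)/4-.5]
def zs(u,v):return [185+(u+.5)/4-.5,125+(v+.5)/4-.5]
E
python3 - <<'E'
from h import *
np.set_printoptions(precision=4,suppress=True)
t=load('top0.png');s=load('side0.png')
B=[(.21,.16,.006),(.21,-.16,.006),(-.16,-.16,.006),(-.16,.16,.006)]
bt=[(75,62),(466,85),(449,535),(42,512)]
o=[(t,zt(*p),l) for p,l in zip(bt,B)]
print('board top',*fitpose(o,[.6,0,0]))
os_=[(s,zs(645,335),B[2]),(s,zs(372,557),B[3]),(s,zs(38,323),B[0])]
print('board side',*fitpose(os_,[.6,0,0]))
print('both',*fitpose(o+os_,[.6,0,0]))
# line ends
for nm,g,f,pts in (('t',t,zt,[(117,163),(417,182)]),('s',s,zs,[(142,347),(357,209)])):
    for q in pts: print('line',nm,ray(g,*f(*q),.006))
h=.04
Rk=[(-.05,.075,h),(-.05,-.075,h),(.05,.075,h),(.05,-.075,h)]
ot=[(t,zt(145,411),Rk[0]),(t,zt(336,404),Rk[1]),(t,zt(145,290),Rk[2])]
print('rack top',*fitpose(ot,[.6,0,0]))
osd=[(s,zs(370,421),Rk[0]),(s,zs(478,315),Rk[1]),(s,zs(268,366),Rk[2]),(s,zs(383,267),Rk[3])]
print('rack side',*fitpose(osd,[.6,0,0]))
C=[(.105,.045,.04),(.105,-.045,.04),(-.105,-.045,.04),(-.105,.045,.04)]
oc=[(t,zt(*p),l) for p,l in zip([(598,290),(713,298),(701,566),(584,556)],C)]
c,r=fitpose(oc,[.6,-.3,0]);print('console',c,r)
def loc(w):
    d=w[:2]-c[:2];cs,sn=np.cos(c[2]),np.sin(c[2]);return [cs*d[0]+sn*d[1],-sn*d[0]+cs*d[1]]
print('mark edge',loc(ray(t,*zt(706,392),.04)),'track end',loc(ray(t,*zt(668,383),.054)))
print('grip top',loc(ray(t,*zt(663,469),.0945)), ray(t,*zt(663,469),.0945))
E
```

```text
board top [ 0.5652 -0.0548 -0.0758] [[-0.0176 -0.2528]
 [-0.1331 -0.236 ]
 [ 0.2737  0.4188]
 [-0.1289  0.0214]]
board side [ 0.5669 -0.0557 -0.0769] [[ 0.2431  0.3104]
 [ 0.1682 -0.2611]
 [-0.4373 -0.1069]]
both [ 0.5659 -0.055  -0.0764] [[ 0.0704 -0.4551]
 [-0.0552 -0.3844]
 [ 0.2865  0.2521]
 [-0.105  -0.2044]
 [ 0.4095  0.5432]
 [ 0.3482  0.0648]
 [-0.3712  0.1647]]
line t [0.6998 0.0552 0.006 ]
line t [ 0.6803 -0.1874  0.006 ]
line s [0.7013 0.0564 0.006 ]
line s [ 0.6815 -0.1901  0.006 ]
rack top [ 0.5415 -0.0398  0.0183] [[ 0.0141  0.4445]
 [ 0.9345  0.5692]
 [-0.9584 -1.0573]]
rack side [ 0.5371 -0.035   0.0391] [[ 0.0616  0.0094]
 [ 1.5579 -0.3018]
 [-1.0736  0.2529]
 [-0.5285 -0.1732]]
console [ 0.4742 -0.3534 -0.1074] [[-0.0854 -0.6079]
 [-0.0297 -0.0043]
 [ 0.2227  0.398 ]
 [-0.1101  0.1797]]
mark edge [np.float64(0.030274442903126413), np.float64(-0.04265112828886245)] track end [np.float64(0.031957873298897564), np.float64(-0.009051016890250984)]
grip top [np.float64(-0.039930699291503204), np.float64(0.0033997494816387216)] [ 0.4348 -0.3457  0.0945]
```

```bash
cat >> h.py <<'E'
def cur():
    s=sensors.state();q=s['tool_rot'];return s,np.array(s['tool_pos']),R.from_quat([q[1],q[2],q[3],q[0]]).as_matrix()
def tgtR(yaw,lean,flip):
    # x forward-down leaning; y horizontal
    f=np.array([np.cos(yaw),np.sin(yaw),0]);l=np.array([-np.sin(yaw),np.cos(yaw),0])
    x=np.sin(lean)*f-np.cos(lean)*np.array([0,0,1]); y=l*flip; return np.c_[x,y,np.cross(x,y)]
def need(pos,Rt):
    s,p,Rc=cur()
    d=Rc.T@(np.array(pos)-p)/.025
    rv=np.degrees(R.from_matrix(Rc.T@Rt).as_rotvec())/5
    print('t %.2f pos'%s['time'],p.round(4),'F',np.round(s['contact_force'],1),'w %.2f'%s['gripper_width'])
    print('shift',d.round(2),'turn',rv.round(2))
E
python3 - <<'E'
from h import *
s,p,Rc=cur();print(Rc.round(3))
for fl in(1,-1):
  print(fl);need([.385,-.341,.231],tgtR(-.107,0,fl))
E
```

```text
[[-0.     0.339 -0.941]
 [ 0.002 -0.941 -0.339]
 [-1.    -0.002 -0.   ]]
1
t 0.10 pos [ 0.2117 -0.5874  0.2302] F [ 0.8 -0.2 -1. ] w 1.00
shift [-0.02 -6.92 -9.86] turn [-3.081e+01 -3.000e-02  0.000e+00]
-1
t 0.10 pos [ 0.2117 -0.5874  0.2302] F [ 0.8 -0.2 -1. ] w 1.00
shift [-0.02 -6.92 -9.86] turn [5.19 0.   0.02]
```

>>> drive_tool:
  hand: 0
  series:
    - {"y": -0.9, "z": -1.2, "ax": 1}
    - {"y": -1.7, "z": -2.4, "ax": 2}
    - {"y": -2.6, "z": -3.7, "ax": 3}
    - {"y": -3.4, "z": -4.9, "ax": 4}
    - {"y": -4.3, "z": -6.1, "ax": 5.2}

```text
schema error: expected keys x, y, z, ax, ay, az
```

```bash
python3 - <<'E'
from h import *
need([.385,-.341,.231],tgtR(-.107,0,-1))
E
```

```text
t 0.10 pos [ 0.2117 -0.5874  0.2302] F [ 0.8 -0.2 -1. ] w 1.00
shift [-0.02 -6.92 -9.86] turn [5.19 0.   0.02]
```

>>> drive_tool:
  hand: 0
  series:
    - {"x": 0, "y": -0.9, "z": -1.2, "ax": 1, "ay": 0, "az": 0}
    - {"x": 0, "y": -1.7, "z": -2.4, "ax": 2, "ay": 0, "az": 0}
    - {"x": 0, "y": -2.6, "z": -3.7, "ax": 3, "ay": 0, "az": 0}
    - {"x": 0, "y": -3.4, "z": -4.9, "ax": 4, "ay": 0, "az": 0}
    - {"x": 0, "y": -4.3, "z": -6.1, "ax": 5.2, "ay": 0, "az": 0}

```text
time: 0.52
tool_pos: [0.3194, -0.4335, 0.2307]
tool_rot: [0.04, -0.706, 0.04, 0.706]
contact_force: [-0.3, 0.4, 0.2]
gripper_width: 0.301
```

```bash
python3 - <<'E'
from h import *
need([.385,-.341,.2],tgtR(-.107,0,-1))
E
```

```text
t 0.52 pos [ 0.3194 -0.4335  0.2307] F [-0.3  0.4  0.2] w 0.30
shift [ 1.23 -3.97 -2.19] turn [-0.07  0.    0.01]
```

>>> drive_tool:
  series:
    - {"x": 0, "y": -1, "z": -0.5, "ax": 0, "ay": 0, "az": 0}
    - {"x": 0, "y": -2, "z": -1, "ax": 0, "ay": 0, "az": 0}
    - {"x": 0, "y": -3, "z": -1.5, "ax": 0, "ay": 0, "az": 0}
    - {"x": 0.5, "y": -3.9, "z": -2.1, "ax": 0, "ay": 0, "az": 0}
    - {"x": 1.2, "y": -3.9, "z": -2.1, "ax": 0, "ay": 0, "az": 0}

```text
time: 0.93
tool_pos: [0.3844, -0.3415, 0.2027]
tool_rot: [-0.036, 0.707, -0.037, -0.705]
contact_force: [-0.3, -1.5, -0.1]
gripper_width: -0.001
```

```bash
python3 - <<'E'
from h import *
g=grab('top','top1.png');a=g['img'][150:290,340:440];cv2.imwrite('pics/z3.png',cv2.resize(a,None,fx=5,fy=4,interpolation=cv2.INTER_CUBIC))
g=grab('side','side1.png');cv2.imwrite('pics/z4.png',cv2.resize(g['img'][130:280,180:430],None,fx=3,fy=3,interpolation=cv2.INTER_CUBIC))
need([.385,-.341,.075],tgtR(-.107,0,-1))
E
```

```text
t 1.03 pos [ 0.3808 -0.3414  0.1978] F [-0.4  0.5 -1.3] w -0.00
shift [ 4.91 -0.01 -0.19] turn [0.01 0.05 0.05]
```

View pics/z3.png

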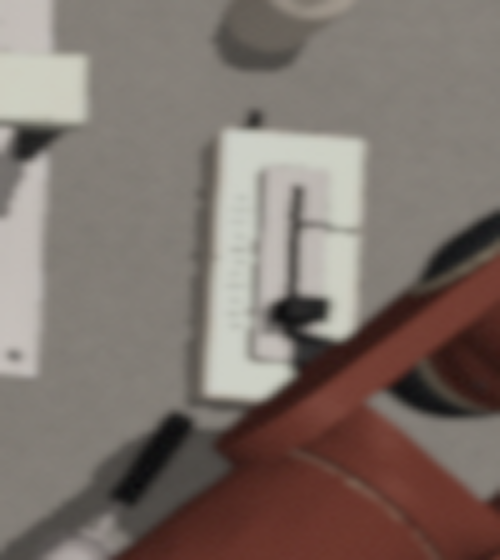

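View pics/z4.png

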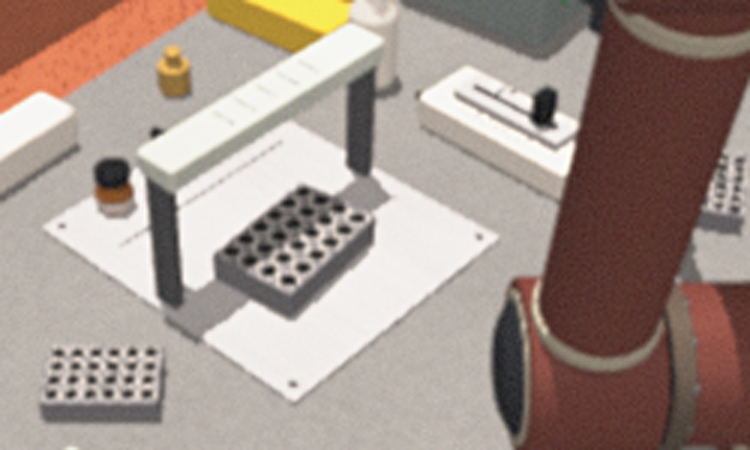

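```bash
python3 - <<'E'
from h import *
t=load('top1.png');s=load('side1.png')
for z in (.08,.0945,.11): print(z,ray(t,*zt(664.5,470),z).round(4),ray(s,361.6,160.2,z).round(4))
a=s['img'][135:190,310:395];b=t['img'][195:255,370:420]
cv2.imwrite('pics/z5.png',cv2.resize(a,None,fx=9,fy=9,interpolation=cv2.INTER_CUBIC))
cv2.imwrite('pics/z6.png',cv2.resize(b,None,fx=9,fy=9,interpolation=cv2.INTER_CUBIC))
E
```

```text
0.08 [ 0.4356 -0.3511  0.08  ] [ 0.4471 -0.3695  0.08  ]
0.0945 [ 0.4341 -0.3468  0.0945] [ 0.4378 -0.3506  0.0945]
0.11 [ 0.4325 -0.3421  0.11  ] [ 0.4278 -0.3303  0.11  ]
```

View pics/z5.png

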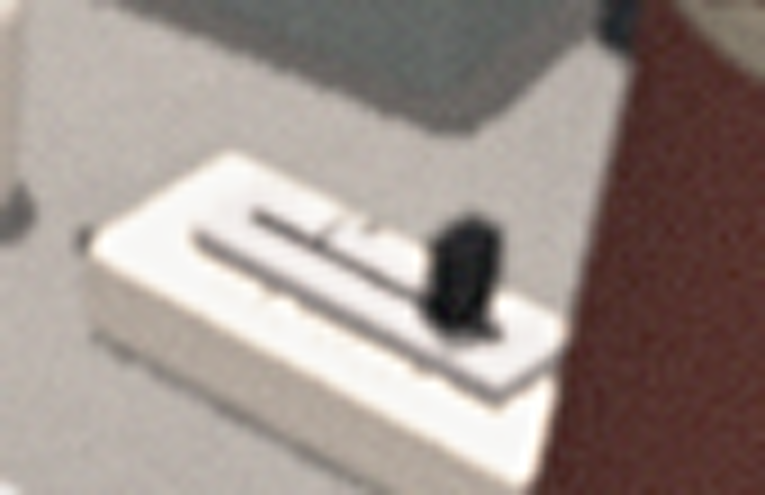

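View pics/z6.png

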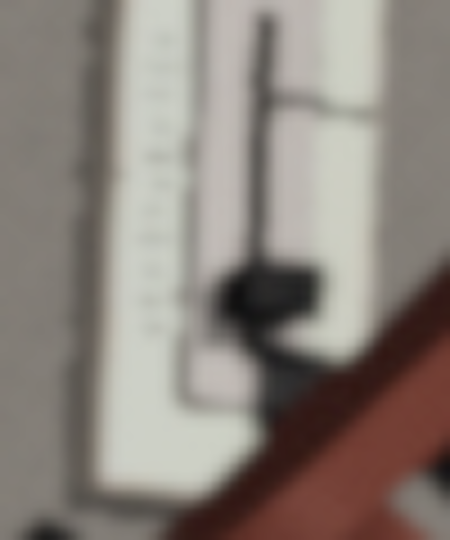

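>>> drive_tool:
  series:
    - {"x": 1.2, "y": 0, "z": 0, "ax": 0, "ay": 0, "az": 0}
    - {"x": 2.4, "y": 0.05, "z": 0, "ax": 0, "ay": 0, "az": 0}
    - {"x": 3.6, "y": 0.1, "z": 0, "ax": 0, "ay": 0, "az": 0}
    - {"x": 4.9, "y": 0.1, "z": 0, "ax": 0, "ay": 0, "az": 0}
    - {"x": 4.9, "y": 0.1, "z": 0, "ax": 0, "ay": 0, "az": 0}

```text
time: 1.45
tool_pos: [0.3775, -0.3431, 0.0723]
tool_rot: [0.042, -0.703, 0.035, 0.709]
contact_force: [-0.7, 1.1, -1.2]
gripper_width: -0.005
```

```bash
python3 - <<'E'
from h import *
c=np.array([.4742,-.3534]);a=-.1074
f=np.array([np.cos(a),np.sin(a)])
need(list(c+f*.008)+[.073],tgtR(-.107,0,-1))
t=load('top1.png')
def loc(w):
    d=w[:2]-c;return np.round([f@d,np.array([-f[1],f[0]])@d],4)
z6=lambda u,v:[370+(u+.5)/9-.5,195+(v+.5)/9-.5]
print(loc(ray(t,*z6(270,98),.054)),loc(ray(t,*z6(300,100),.054)),loc(ray(t,*z6(372,114),.04)))
s,p,_=cur();print(loc(p))
E
```

```text
t 1.45 pos [ 0.3775 -0.3431  0.0723] F [-0.7  1.1 -1.2] w -0.01
shift [-0.07 -0.01 -4.21] turn [-0.03  0.11  0.1 ]
[ 0.0311 -0.0027] [ 0.0314 -0.0129] [ 0.0314 -0.0419]
[-0.0972 -0.0002]
```

>>> drive_tool:
  series:
    - {"x": 0, "y": 0, "z": -1, "ax": 0, "ay": 0, "az": 0}
    - {"x": 0, "y": 0, "z": -1.4, "ax": 0, "ay": 0, "az": 0}
    - {"x": 0, "y": 0, "z": -2.1, "ax": 0, "ay": 0, "az": 0}
    - {"x": 0, "y": 0, "z": -2.8, "ax": 0, "ay": 0, "az": 0}
    - {"x": 0, "y": 0, "z": -3.5, "ax": 0, "ay": 0, "az": 0}

```text
time: 1.87
tool_pos: [0.4685, -0.3569, 0.0804]
tool_rot: [0.038, -0.706, 0.039, 0.707]
contact_force: [-2.9, -1.4, -1.5]
gripper_width: 0.002
```

```bash
cat > d.py <<'E'
from h import *
import sys
k=sys.argv[1]
t=grab('top','top%s.png'%k);s=grab('side','side%s.png'%k)
c=np.array([.4742,-.3534]);a=-.1074
f=np.array([np.cos(a),np.sin(a)])
a=cv2.resize(s['img'][135:190,310:395],None,fx=9,fy=9,interpolation=cv2.INTER_CUBIC)[:,:440]
b=cv2.resize(t['img'][195:255,370:410],None,fx=9,fy=9,interpolation=cv2.INTER_CUBIC)[:495]
cv2.imwrite('pics/zd%s.png'%k,np.hstack([a,b]))
need(list(c+f*.010)+[.073],tgtR(-.107,0,-1))
s,p,_=cur();print(f@(p[:2]-c))
E
python3 d.py 2
```

```text
t 1.97 pos [ 0.4704 -0.3571  0.0811] F [-0.1 -0.4  0.3] w -0.00
shift [ 0.32 -0.16 -0.54] turn [ 0.   -0.03 -0.02]
-0.0034041300376113776
```

View pics/zd2.png

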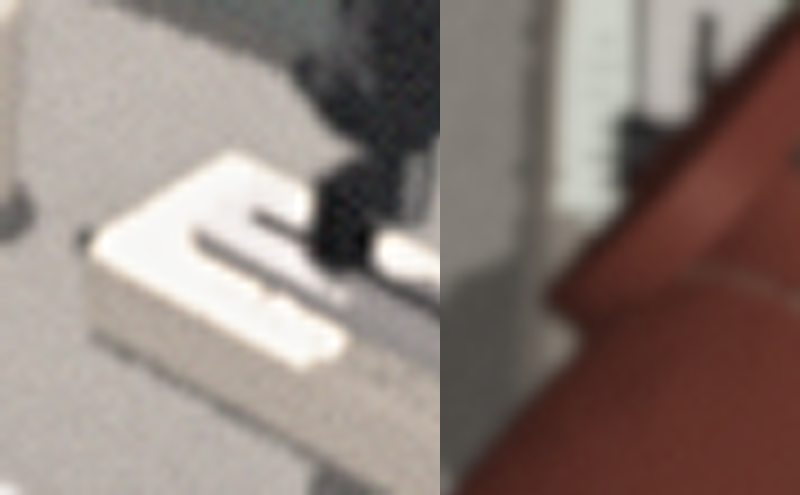

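>>> drive_tool:
  series:
    - {"x": 0.1, "y": -0.03, "z": -0.1, "ax": 0, "ay": 0, "az": 0}
    - {"x": 0.2, "y": -0.07, "z": -0.25, "ax": 0, "ay": 0, "az": 0}
    - {"x": 0.3, "y": -0.1, "z": -0.4, "ax": 0, "ay": 0, "az": 0}
    - {"x": 0.3, "y": -0.1, "z": -0.5, "ax": 0, "ay": 0, "az": 0}
    - {"x": 0.3, "y": -0.1, "z": -0.5, "ax": 0, "ay": 0, "az": 0}

```text
time: 2.38
tool_pos: [0.4808, -0.3546, 0.0711]
tool_rot: [0.038, -0.706, 0.038, 0.706]
contact_force: [-1.2, -0.5, -0.2]
gripper_width: -0.0
```

```bash
python3 d.py 3
```

```text
t 2.48 pos [ 0.4808 -0.3546  0.0711] F [-0.8 -1.4 -0.6] w -0.00
shift [-0.07 -0.02 -0.13] turn [-0.01  0.    0.  ]
0.006730103960658033
```

View pics/zd3.png

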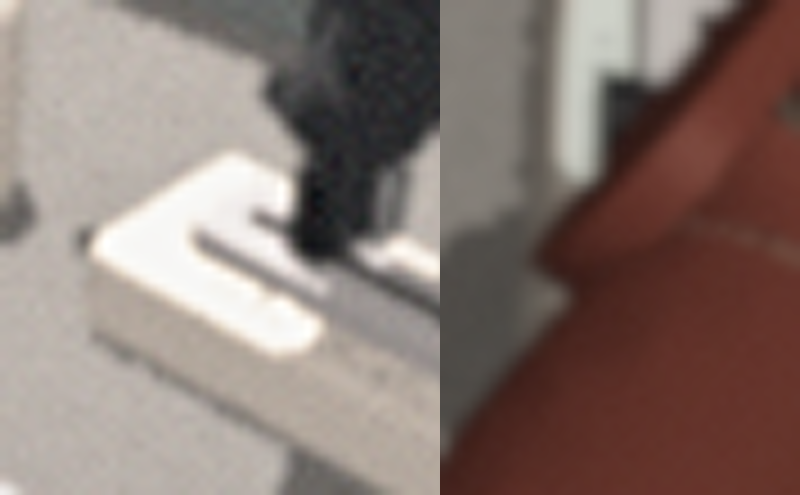

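>>> drive_tool:
  series:
    - {"x": 0, "y": 0, "z": 1.2, "ax": 0, "ay": 0, "az": 0}
    - {"x": -1, "y": 0, "z": 2.4, "ax": 0, "ay": 0, "az": 0}
    - {"x": -2, "y": 0, "z": 3.6, "ax": 0, "ay": 0, "az": 0}
    - {"x": -2.8, "y": 0, "z": 5, "ax": 0, "ay": 0, "az": 0}
    - {"x": -3.2, "y": 0, "z": 6.4, "ax": 0, "ay": 0, "az": 0}

```text
time: 2.9
tool_pos: [0.3219, -0.3381, 0.1544]
tool_rot: [-0.036, 0.707, -0.039, -0.705]
contact_force: [-0.3, -1.3, 0.4]
gripper_width: 0.003
```

```bash
python3 d.py 4
```

```text
t 3.00 pos [ 0.3201 -0.338   0.1539] F [ 1.4 -0.7  0.2] w -0.00
shift [ 3.26 -0.09 -6.58] turn [-0.05 -0.04 -0.05]
-0.15486603876904045
```

View pics/zd4.png

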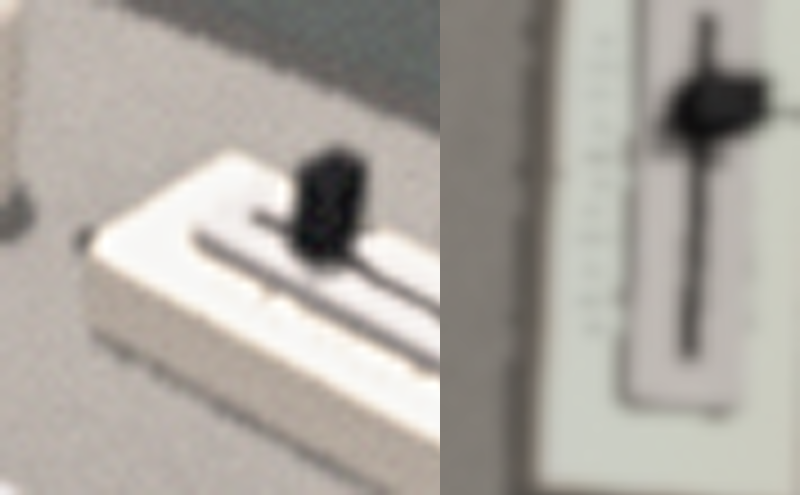

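```bash
cat > ov.py <<'E'
from h import *
def overlay(k,crop_t,crop_s,f,boxes,name,lines=()):
    out=[]
    for n,(x0,y0,x1,y1) in (('top',crop_t),('side',crop_s)):
        g=load(n+k+'.png');im=cv2.resize(g['img'][y0:y1,x0:x1],None,fx=f,fy=f,interpolation=cv2.INTER_CUBIC)
        T=lambda q:tuple(int(round(v*16)) for v in ((q[0]-x0+.5)*f-.5,(q[1]-y0+.5)*f-.5))
        for (px,py,yaw),(xa,xb,ya,yb,za,zb),col in boxes:
            c,s=np.cos(yaw),np.sin(yaw)
            P={}
            for i,x in enumerate((xa,xb)):
                for j,y in enumerate((ya,yb)):
                    for m,z in enumerate((za,zb)): P[i,j,m]=T(proj(g,[px+c*x-s*y,py+s*x+c*y,z]))
            for a in P:
                for b in P:
                    if a<b and sum(u!=v for u,v in zip(a,b))==1: cv2.line(im,P[a],P[b],col,1,cv2.LINE_AA,4)
        out.append(im)
    h=max(o.shape[0] for o in out)
    out=[np.pad(o,((0,h-o.shape[0]),(0,0),(0,0))) for o in out]
    cv2.imwrite('pics/'+name,np.hstack(out))
E
python3 - <<'E'
from ov import *
c=(.4742,-.3534,-.1074);b=[]
v=.0313
b.append((c,(v-.01,v+.01,-.014,.014,.0545,.0945),(0,0,255)))
b.append((c,(-.105,.105,-.045,.045,.0,.04),(0,255,0)))
b.append((c,(-.075,.075,-.02,.02,.04,.054),(255,0,0)))
overlay('4',(373,180,418,257),(316,135,372,200),7,b,'o4.png')
E
```

```text
(no output)
```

View pics/o4.png

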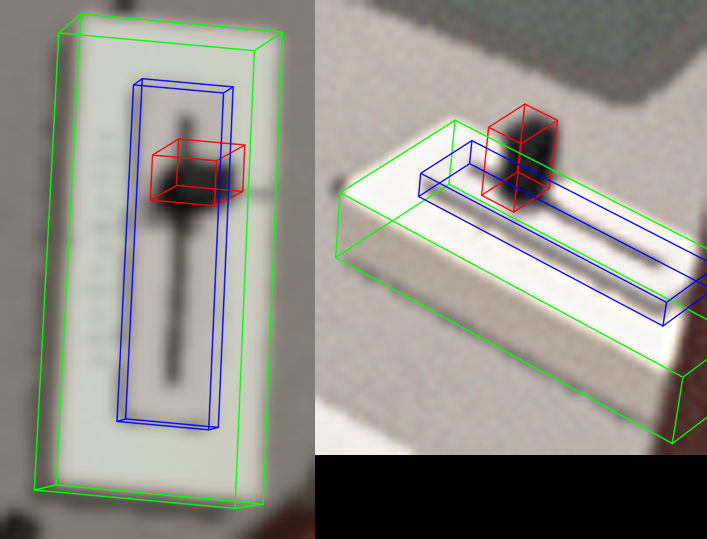

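```bash
python3 - <<'E'
from ov import *
# console fit from both cams separately
t=load('top4.png');s=load('side4.png')
c=(.4742,-.3534,-.1074);b=[]
v=.0265
b.append((c,(v-.01,v+.01,-.014,.014,.0545,.0945),(0,0,255)))
overlay('4',(378,190,413,225),(321,140,361,175),10,b,'o4b.png')
a=cv2.imread('pics/o4b.png')
b=[((c),(.0308,.0318,-.045,-.014,.04,.0405),(0,160,0))]
overlay('4',(378,190,413,225),(321,140,361,175),10,b,'o4c.png')
cv2.imwrite('pics/o4d.png',cv2.resize(np.vstack([a,cv2.imread('pics/o4c.png')]),None,fx=.8,fy=.8))
E
```

```text
(no output)
```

View pics/o4d.png

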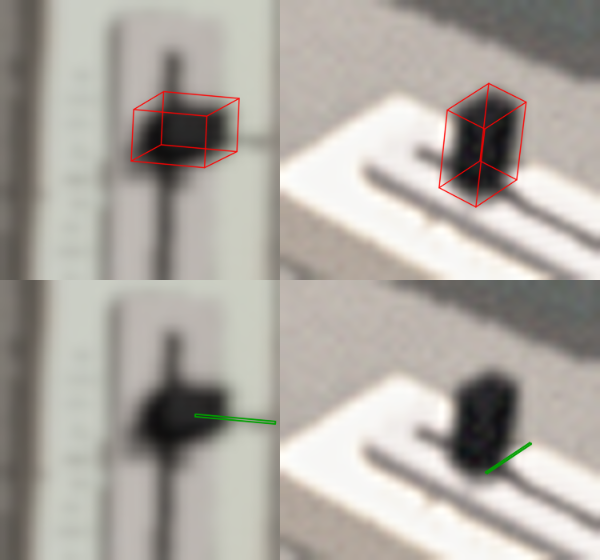

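```bash
python3 - <<'E'
from ov import *
o=[]
for n,(x0,y0) in(('top4',(390,197)),('side4',(338,146))):
    a=load(n+'.png')['img'][y0:y0+22,x0:x0+22].astype(float)
    a=np.clip((a-10)*3.2,0,255).astype(np.uint8)
    o.append(cv2.resize(a,None,fx=18,fy=18,interpolation=cv2.INTER_CUBIC))
cv2.imwrite('pics/z7.png',np.hstack(o))
E
```

```text
(no output)
```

View pics/z7.png

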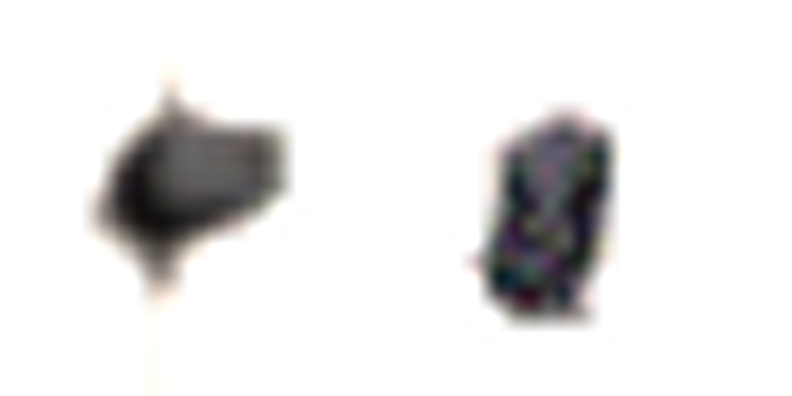

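```bash
python3 - <<'E'
from h import *
t=load('top4.png');c=np.array([.4742,-.3534]);f=np.array([np.cos(-.1074),np.sin(-.1074)])
w=ray(t,401.75,205.5,.0945)[:2]-c;print(f@w,w@[-f[1],f[0]])
s=load('side4.png')
w=ray(s,338+(555-396)/18-.5,146+150/18-.5,.0945)[:2]-c;print(f@w,w@[-f[1],f[0]])
E
```

```text
0.023882537608335235 0.0021839631810814004
0.02253096768343948 0.005098104650493218
```

>>> drive_tool:
  series:
    - {"x": 0.8, "y": 0, "z": -1.4, "ax": 0, "ay": 0, "az": 0}
    - {"x": 1.7, "y": 0, "z": -2.8, "ax": 0, "ay": 0, "az": 0}
    - {"x": 2.5, "y": 0, "z": -3.9, "ax": 0, "ay": 0, "az": 0}
    - {"x": 3.2, "y": 0, "z": -5, "ax": 0, "ay": 0, "az": 0}
    - {"x": 3.2, "y": 0, "z": -5.8, "ax": 0, "ay": 0, "az": 0}

```text
time: 3.42
tool_pos: [0.4665, -0.3505, 0.066]
tool_rot: [0.04, -0.705, 0.036, 0.708]
contact_force: [0.0, -0.4, -0.5]
gripper_width: -0.001
```

```bash
python3 - <<'E'
from h import *
c=np.array([.4742,-.3534]);f=np.array([np.cos(-.1074),np.sin(-.1074)])
need(list(c+f*.0132)+[.073],tgtR(-.107,0,-1))
E
```

```text
t 3.42 pos [ 0.4665 -0.3505  0.066 ] F [ 0.  -0.4 -0.5] w -0.00
shift [-0.28  0.08 -0.85] turn [-0.    0.05  0.06]
```

>>> drive_tool:
  series:
    - {"x": -0.2, "y": 0, "z": -0.2, "ax": 0, "ay": 0, "az": 0}
    - {"x": -0.2, "y": 0, "z": -0.4, "ax": 0, "ay": 0, "az": 0}
    - {"x": -0.2, "y": 0, "z": -0.6, "ax": 0, "ay": 0, "az": 0}
    - {"x": -0.2, "y": 0, "z": -0.8, "ax": 0, "ay": 0, "az": 0}
    - {"x": -0.2, "y": 0, "z": -0.8, "ax": 0, "ay": 0, "az": 0}

```text
time: 3.83
tool_pos: [0.4862, -0.3555, 0.077]
tool_rot: [-0.038, 0.706, -0.038, -0.706]
contact_force: [-0.9, 0.2, 0.0]
gripper_width: 0.002
```

```bash
python3 - <<'E'
from h import *
c=np.array([.4742,-.3534]);f=np.array([np.cos(-.1074),np.sin(-.1074)])
need(list(c+f*.0132)+[.073],tgtR(-.107,0,-1))
E
```

```text
t 3.83 pos [ 0.4862 -0.3555  0.077 ] F [-0.9  0.2  0. ] w 0.00
shift [ 0.16 -0.03 -0.04] turn [-0.02 -0.01 -0.01]
```

>>> drive_tool:
  series:
    - {"x": 0, "y": 0, "z": 1.2, "ax": 0, "ay": 0, "az": 0}
    - {"x": -1, "y": 0, "z": 2.4, "ax": 0, "ay": 0, "az": 0}
    - {"x": -2, "y": 0, "z": 3.6, "ax": 0, "ay": 0, "az": 0}
    - {"x": -2.8, "y": 0, "z": 5, "ax": 0, "ay": 0, "az": 0}
    - {"x": -3.2, "y": 0, "z": 6.4, "ax": 0, "ay": 0, "az": 0}

```text
time: 4.25
tool_pos: [0.3263, -0.3389, 0.1596]
tool_rot: [-0.036, 0.707, -0.04, -0.705]
contact_force: [0.5, -1.0, 0.4]
gripper_width: -0.0
```

```bash
python3 d.py 5; python3 - <<'E'
from ov import *
o=[]
for n,(x0,y0) in(('top5',(390,195)),('side5',(334,144))):
    a=load(n+'.png')['img'][y0:y0+22,x0:x0+22].astype(float)
    a=np.clip((a-10)*3.2,0,255).astype(np.uint8)
    o.append(cv2.resize(a,None,fx=18,fy=18,interpolation=cv2.INTER_CUBIC))
z=np.hstack(o)
c=(.4742,-.3534,-.1074)
overlay('5',(378,190,413,225),(321,140,361,175),10,[((c),(.0308,.0318,-.045,-.014,.04,.0405),(0,160,0))],'o5.png')
b=cv2.resize(cv2.imread('pics/o5.png'),None,fx=.55,fy=.55);print(z.shape,b.shape)
cv2.imwrite('pics/z8.png',np.vstack([z,cv2.copyMakeBorder(b,0,0,0,792-b.shape[1],0)]))
E
```

```text
t 4.35 pos [ 0.3244 -0.3388  0.1591] F [ 1.  -0.9  0.4] w 0.00
shift [ 3.47 -0.11 -6.41] turn [-0.06 -0.04 -0.06]
-0.15046887320373337
(396, 792, 3) (193, 413, 3)
```

View pics/z8.png

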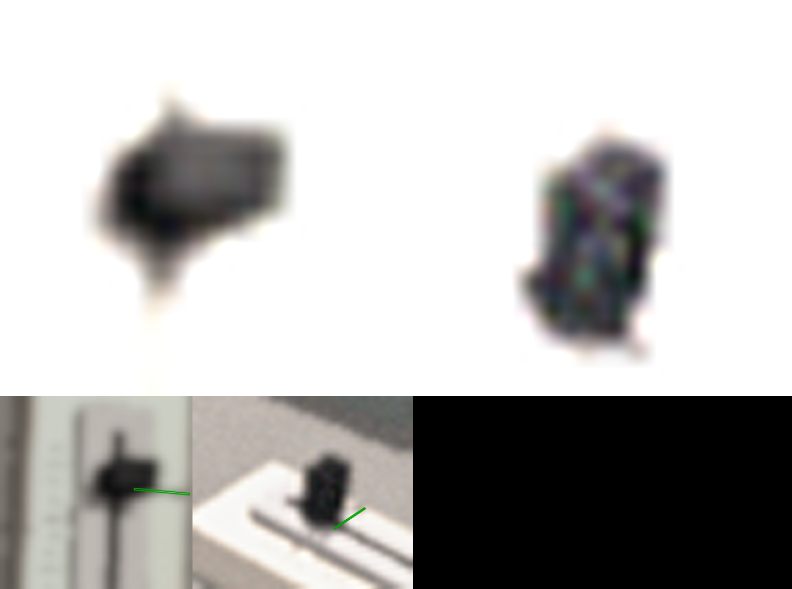

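```bash
python3 - <<'E'
from h import *
c=np.array([.4742,-.3534]);f=np.array([np.cos(-.1074),np.sin(-.1074)])
def L(g,u,v,z):
    w=ray(g,u,v,z)[:2]-c;return np.round([f@w,w@[-f[1],f[0]]],4)
t=load('top5.png');s=load('side5.png');s1=load('side1.png')
z5=lambda u,v:(310+(u+.5)/9-.5,135+(v+.5)/9-.5)
print('mark side',L(s1,*z5(322,240),.054),L(s1,*z5(338,221),.054),L(s1,*z5(372,227),.04))
print('grip top',L(t,390+218.5/18-.5,195+167.5/18-.5,.0945))
print('grip side',L(s,334+(603-396)/18-.5,144+172/18-.5,.0945))
print('grip side base near-ish',L(s,334+(600-396)/18-.5,144+345/18-.5,.054))
E
```

```text
mark side [ 0.0313 -0.0066] [ 0.0348 -0.0209] [ 0.0344 -0.0438]
grip top [0.0289 0.0027]
grip side [0.0286 0.0046]
grip side base near-ish [0.0272 0.0013]
```

>>> drive_tool:
  series:
    - {"x": 0.8, "y": 0, "z": -1.4, "ax": 0, "ay": 0, "az": 0}
    - {"x": 1.7, "y": 0, "z": -2.8, "ax": 0, "ay": 0, "az": 0}
    - {"x": 2.5, "y": 0, "z": -3.9, "ax": 0, "ay": 0, "az": 0}
    - {"x": 3.2, "y": 0, "z": -5, "ax": 0, "ay": 0, "az": 0}
    - {"x": 3.2, "y": 0, "z": -5.8, "ax": 0, "ay": 0, "az": 0}

```text
time: 4.77
tool_pos: [0.4709, -0.3515, 0.0714]
tool_rot: [0.04, -0.705, 0.036, 0.708]
contact_force: [-0.7, 0.1, -0.2]
gripper_width: 0.002
```

```bash
python3 - <<'E'
from h import *
c=np.array([.4742,-.3534]);f=np.array([np.cos(-.1074),np.sin(-.1074)])
need(list(c+f*.0148)+[.073],tgtR(-.107,0,-1))
E
```

```text
t 4.77 pos [ 0.4709 -0.3515  0.0714] F [-0.7  0.1 -0.2] w 0.00
shift [-0.07  0.06 -0.73] turn [-0.01  0.05  0.05]
```

Settling adds almost nothing last time (0.85 wanted, 0.80 sent, 0.04 left); I send 0.7.

>>> drive_tool:
  series:
    - {"x": -0.2, "y": 0, "z": -0.2, "ax": 0, "ay": 0, "az": 0}
    - {"x": -0.2, "y": 0, "z": -0.4, "ax": 0, "ay": 0, "az": 0}
    - {"x": -0.2, "y": 0, "z": -0.6, "ax": 0, "ay": 0, "az": 0}
    - {"x": -0.2, "y": 0, "z": -0.7, "ax": 0, "ay": 0, "az": 0}
    - {"x": -0.2, "y": 0, "z": -0.7, "ax": 0, "ay": 0, "az": 0}

```text
time: 5.18
tool_pos: [0.4883, -0.3559, 0.0821]
tool_rot: [-0.038, 0.706, -0.039, -0.706]
contact_force: [0.3, 0.6, 0.1]
gripper_width: -0.003
```

```bash
python3 - <<'E'
from h import *
c=np.array([.4742,-.3534]);f=np.array([np.cos(-.1074),np.sin(-.1074)])
need(list(c+f*.0148)+[.073],tgtR(-.107,0,-1))
E
```

```text
t 5.18 pos [ 0.4883 -0.3559  0.0821] F [0.3 0.6 0.1] w -0.00
shift [ 0.36 -0.04 -0.02] turn [-0.02 -0.01 -0.01]
```

>>> drive_tool:
  series:
    - {"x": 0, "y": 0, "z": 1.2, "ax": 0, "ay": 0, "az": 0}
    - {"x": -1, "y": 0, "z": 2.4, "ax": 0, "ay": 0, "az": 0}
    - {"x": -2, "y": 0, "z": 3.6, "ax": 0, "ay": 0, "az": 0}
    - {"x": -2.8, "y": 0, "z": 5, "ax": 0, "ay": 0, "az": 0}
    - {"x": -3.2, "y": 0, "z": 6.4, "ax": 0, "ay": 0, "az": 0}

```text
time: 5.6
tool_pos: [0.3287, -0.339, 0.1646]
tool_rot: [-0.037, 0.707, -0.04, -0.705]
contact_force: [-0.1, -0.9, 1.6]
gripper_width: 0.002
```

```bash
python3 d.py 6; python3 - <<'E'
from ov import *
o=[]
for n,(x0,y0) in(('top6',(390,195)),('side6',(334,144))):
    a=load(n+'.png')['img'][y0:y0+22,x0:x0+22].astype(float)
    a=np.clip((a-10)*3.2,0,255).astype(np.uint8)
    o.append(cv2.resize(a,None,fx=18,fy=18,interpolation=cv2.INTER_CUBIC))
cv2.imwrite('pics/z9.png',np.hstack(o))
t5=load('top5.png')['img'][190:220,385:412].astype(np.float32).mean(2);t6=load('top6.png')['img'][190:220,385:412].astype(np.float32).mean(2)
def cen(a):
    m=np.clip(70-a,0,None);yy,xx=np.mgrid[:a.shape[0],:a.shape[1]];return (m*xx).sum()/m.sum(),(m*yy).sum()/m.sum()
t4=load('top4.png')['img'][190:220,385:412].astype(np.float32).mean(2)
print(cen(t4),cen(t5),cen(t6))
E
```

```text
t 5.70 pos [ 0.3268 -0.3389  0.1641] F [ 0.9 -0.6  1.1] w -0.00
shift [ 3.66 -0.1  -6.31] turn [-0.06 -0.04 -0.05]
-0.1480769189112176
(np.float64(14.703290251709587), np.float64(16.956961027463592)) (np.float64(14.869242029119917), np.float64(15.17631134534969)) (np.float64(14.946341587693707), np.float64(14.517240735677973))
```

View pics/z9.png

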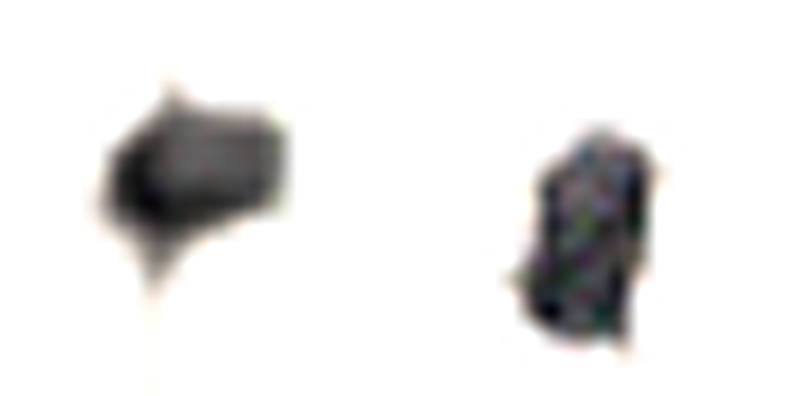

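View pics/zd6.png

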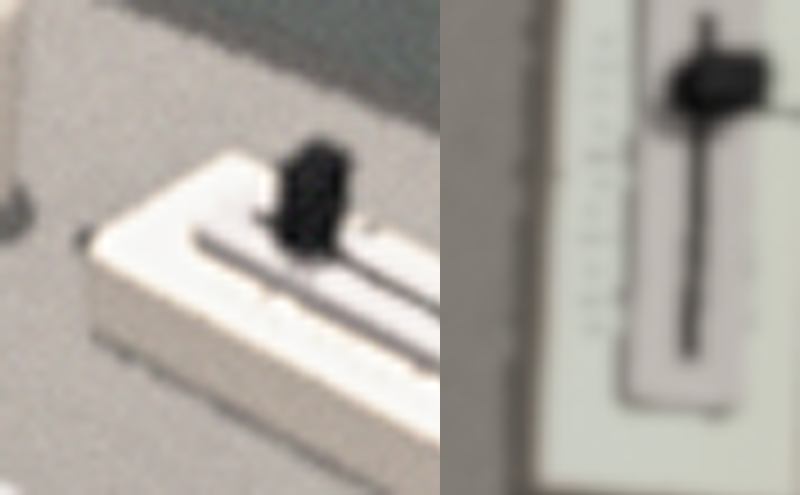

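```bash
cat > r.py <<'E'
from h import *
yaw=-.079
f=np.array([np.cos(yaw),np.sin(yaw)]);l=np.array([-f[1],f[0]])
Lm=np.array([.6907,-.0664])
def q(a,z,b=None,lean=40,hand=''):
    # a: distance along f before line; b: along l
    p=Lm+f*a+l*(b if b is not None else .012)
    need(list(p)+[z],tgtR(yaw,np.radians(lean),-1))
def here():
    s,p,Rc=cur();d=p[:2]-Lm
    print('a %.4f b %.4f'%(f@d,l@d),'t %.2f'%s['time'],'F',np.round(s['contact_force'],1),'Ff %.1f'%(f@np.array(s['contact_force'])[:2]),'z %.4f'%p[2],
      'lean %.2f'%np.degrees(np.arctan2(f@Rc[:2,0],-Rc[2,0])),'yawerr %.2f'%np.degrees(np.arctan2(-f@Rc[:2,1],-l@Rc[:2,1])), 'roll %.2f'%np.degrees(Rc[2,1]),'tip',)
E
python3 - <<'E'
from r import *
d=np.array([.539,-.037])-Lm;print('rack a,b',f@d,l@d)
q(-.25,.16,.018);here()
E
```

```text
rack a,b -0.1535470511584256 0.017336466783973443
t 5.70 pos [ 0.3268 -0.3389  0.1641] F [ 0.9 -0.6  1.1] w -0.00
shift [  0.11 -12.85  -3.23] turn [-0.34  7.96 -0.18]
a -0.3412 b -0.3004 t 5.70 F [ 0.9 -0.6  1.1] Ff 0.9 z 0.1641 lean 0.18 yawerr 1.88 roll 0.27 tip
```

>>> drive_tool:
  hand: 1
  series:
    - {"x": 0, "y": -1.3, "z": -0.3, "ax": 0, "ay": 0.8, "az": 0}
    - {"x": 0, "y": -2.6, "z": -0.6, "ax": 0, "ay": 1.6, "az": 0}
    - {"x": 0, "y": -3.9, "z": -0.9, "ax": -0.1, "ay": 2.4, "az": 0}
    - {"x": 0, "y": -5.2, "z": -1.2, "ax": -0.2, "ay": 3.2, "az": 0}
    - {"x": 0, "y": -6.5, "z": -1.6, "ax": -0.2, "ay": 4, "az": -0.1}

```text
time: 6.12
tool_pos: [0.3869, -0.1797, 0.1612]
tool_rot: [-0.028, 0.82, -0.035, -0.571]
contact_force: [0.1, -0.1, -0.0]
gripper_width: 0.71
```

```bash
python3 - <<'E'
from r import *
q(-.25,.14,.018);here()
E
```

```text
t 6.12 pos [ 0.3869 -0.1797  0.1612] F [ 0.1 -0.1 -0. ] w 0.71
shift [ 1.41 -6.21 -1.27] turn [-0.15  3.95 -0.01]
a -0.2939 b -0.1369 t 6.12 F [ 0.1 -0.1 -0. ] Ff 0.1 z 0.1612 lean 20.25 yawerr 0.66 roll -0.34 tip
```

>>> drive_tool:
  series:
    - {"x": 0.3, "y": -1.2, "z": -0.25, "ax": 0, "ay": 0.8, "az": 0}
    - {"x": 0.6, "y": -2.5, "z": -0.5, "ax": 0, "ay": 1.6, "az": 0}
    - {"x": 0.9, "y": -3.7, "z": -0.8, "ax": -0.1, "ay": 2.4, "az": 0}
    - {"x": 1.2, "y": -5, "z": -1.1, "ax": -0.1, "ay": 3.2, "az": 0}
    - {"x": 1.4, "y": -6.2, "z": -1.3, "ax": -0.1, "ay": 4, "az": 0}

```text
time: 6.53
tool_pos: [0.444, -0.029, 0.1412]
tool_rot: [-0.018, 0.906, -0.037, -0.421]
contact_force: [-55.4, 9.4, -57.8]
gripper_width: 1.001
```

```bash
python3 - <<'E'
from r import *
q(-.25,.05,.018);here()
g=grab('side','side7.png');cv2.imwrite('pics/z10.png',cv2.resize(g['img'][100:300,150:400],None,fx=3,fy=3,interpolation=cv2.INTER_CUBIC))
E
```

```text
t 6.53 pos [ 0.444  -0.029   0.1412] F [-55.4   9.4 -57.8] w 1.00
shift [2.76 0.   2.39] turn [-0.05 -0.02 -0.  ]
a -0.2489 b 0.0179 t 6.53 F [-55.4   9.4 -57.8] Ff -55.9 z 0.1412 lean 40.12 yawerr 0.18 roll -0.14 tip
```

View pics/z10.png

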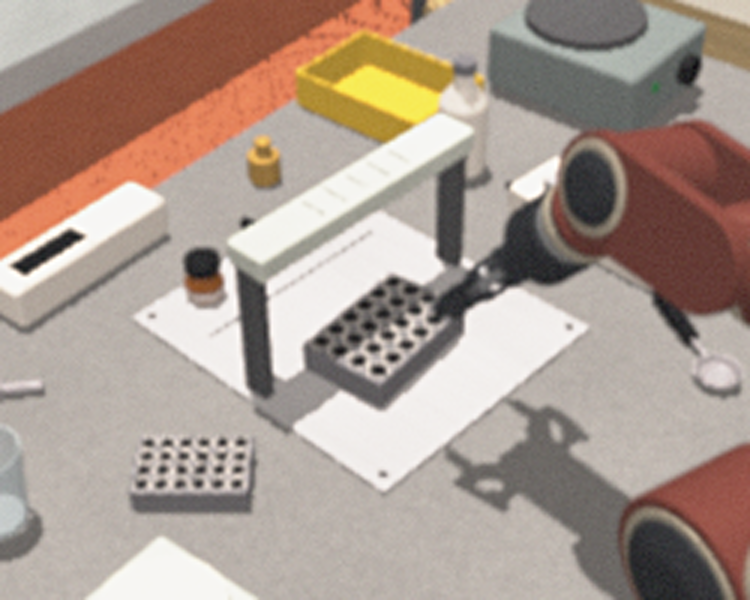

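```bash
python3 - <<'E'
from r import *
here(); s=sensors.state();print({k:np.round(v,3) for k,v in s.items()})
g=grab('top','top7.png');here();print(np.round(sensors.state()['contact_force'],2))
E
```

```text
a -0.2469 b 0.0230 t 6.58 F [1.6 0.8 4.1] Ff 1.5 z 0.1452 lean 40.69 yawerr -0.31 roll -0.22 tip
{'time': np.float64(6.583), 'joint_pos': array([-0.327, -0.965,  2.582,  0.224,  0.844,  1.229]), 'joint_vel': array([-0.133,  0.024, -0.016,  0.031,  0.138, -0.219]), 'joint_efforts': array([ -6.197,  -0.447, -31.77 ,  -0.572,  -1.947,   0.388]), 'tool_pos': array([ 0.446, -0.024,  0.145]), 'tool_rot': array([-0.017,  0.908, -0.033, -0.417]), 'contact_force': array([1.552, 0.81 , 4.062]), 'ft_torque': array([0.051, 0.237, 0.066]), 'gripper_width': np.float64(0.999)}
a -0.2479 b 0.0209 t 6.63 F [-0.2 -0.7 -1.2] Ff -0.2 z 0.1435 lean 40.34 yawerr -0.33 roll -0.06 tip
[-0.21 -0.7  -1.21]
```

View pics/top7.png

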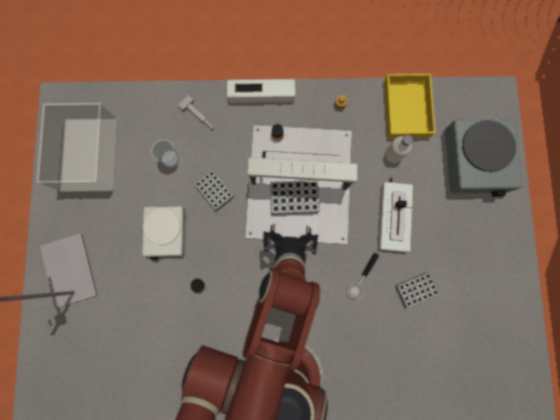

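```bash
python3 - <<'E'
from r import *
q(-.228,.12,.018,lean=30);here()
E
```

```text
t 6.63 pos [ 0.4452 -0.026   0.1435] F [-0.2 -0.7 -1.2] w 1.00
shift [1.23 0.12 0.  ] turn [ 0.05 -2.07  0.05]
a -0.2479 b 0.0209 t 6.63 F [-0.2 -0.7 -1.2] Ff -0.2 z 0.1435 lean 40.34 yawerr -0.33 roll -0.06 tip
```

>>> drive_tool:
  series:
    - {"x": 0.3, "y": 0, "z": 0, "ax": 0, "ay": -0.6, "az": 0}
    - {"x": 0.6, "y": 0, "z": 0, "ax": 0, "ay": -1.2, "az": 0}
    - {"x": 0.9, "y": 0.05, "z": 0, "ax": 0, "ay": -1.8, "az": 0}
    - {"x": 1.2, "y": 0.1, "z": 0, "ax": 0, "ay": -2.1, "az": 0}
    - {"x": 1.2, "y": 0.1, "z": 0, "ax": 0, "ay": -2.1, "az": 0}

```text
time: 7.05
tool_pos: [0.463, -0.0353, 0.1167]
tool_rot: [-0.022, 0.862, -0.035, -0.505]
contact_force: [-0.5, 0.2, -0.6]
gripper_width: 1.001
```

```bash
python3 - <<'E'
from r import *
here();print(sensors.state()['joint_pos'].round(3));q(-.228,.04,.018,lean=30)
E
```

```text
a -0.2294 b 0.0131 t 7.05 F [-0.5  0.2 -0.6] Ff -0.5 z 0.1167 lean 29.26 yawerr 0.24 roll -0.10 tip
[-0.303 -0.653  2.426  0.141  0.874  1.288]
t 7.05 pos [ 0.463  -0.0353  0.1167] F [-0.5  0.2 -0.6] w 1.00
shift [ 2.7  -0.19  1.45] turn [-0.05  0.15 -0.01]
```

>>> drive_tool:
  series:
    - {"x": 0.4, "y": -0.05, "z": 0.2, "ax": 0, "ay": 0, "az": 0}
    - {"x": 0.8, "y": -0.1, "z": 0.4, "ax": 0, "ay": 0, "az": 0}
    - {"x": 1.2, "y": -0.15, "z": 0.65, "ax": 0, "ay": 0, "az": 0}
    - {"x": 1.6, "y": -0.2, "z": 0.85, "ax": 0, "ay": 0.1, "az": 0}
    - {"x": 1.6, "y": -0.2, "z": 0.85, "ax": 0, "ay": 0.1, "az": 0}

```text
time: 7.47
tool_pos: [0.4616, -0.0293, 0.0687]
tool_rot: [-0.022, 0.864, -0.035, -0.502]
contact_force: [-1.2, -0.4, -1.2]
gripper_width: 1.0
```

```bash
python3 - <<'E'
from r import *
here();print(sensors.state()['joint_pos'].round(3));q(-.23,.014,.018,lean=30)
E
```

```text
a -0.2313 b 0.0189 t 7.47 F [-1.2 -0.4 -1.2] Ff -1.2 z 0.0687 lean 29.61 yawerr 0.23 roll -0.15 tip
[-0.288 -0.576  2.469  0.152  0.747  1.282]
t 7.47 pos [ 0.4616 -0.0293  0.0687] F [-1.2 -0.4 -1.2] w 1.00
shift [1.93 0.04 1.04] turn [-0.05  0.08  0.  ]
```

>>> drive_tool:
  series:
    - {"x": 0.5, "y": 0, "z": 0.3, "ax": 0, "ay": 0, "az": 0}
    - {"x": 1.0, "y": 0, "z": 0.55, "ax": 0, "ay": 0, "az": 0}
    - {"x": 1.5, "y": 0, "z": 0.8, "ax": 0, "ay": 0, "az": 0}
    - {"x": 1.9, "y": 0, "z": 1.05, "ax": 0, "ay": 0, "az": 0}
    - {"x": 1.9, "y": 0, "z": 1.05, "ax": 0, "ay": 0, "az": 0}

```text
time: 7.88
tool_pos: [0.4631, -0.0294, 0.0157]
tool_rot: [-0.022, 0.864, -0.035, -0.502]
contact_force: [0.1, 1.2, -0.7]
gripper_width: 0.998
```

```bash
python3 - <<'E'
from r import *
here();print(sensors.state()['joint_pos'].round(3));q(-.21,.013,.018,lean=30)
t=grab('top','top8.png');s=grab('side','side8.png')
a=cv2.resize(t['img'][150:270,240:360],None,fx=3.3,fy=3.3,interpolation=cv2.INTER_CUBIC)
b=cv2.resize(s['img'][160:260,230:330],None,fx=3.96,fy=3.96,interpolation=cv2.INTER_CUBIC)
cv2.imwrite('pics/z11.png',np.hstack([a,b]))
E
```

```text
a -0.2298 b 0.0189 t 7.88 F [ 0.1  1.2 -0.7] Ff 0.0 z 0.0157 lean 29.66 yawerr 0.22 roll -0.13 tip
[-0.287 -0.436  2.485  0.184  0.591  1.241]
t 7.88 pos [ 0.4631 -0.0294  0.0157] F [ 0.1  1.2 -0.7] w 1.00
shift [ 0.48  0.03 -0.63] turn [-0.05  0.07  0.  ]
```

View pics/z11.png

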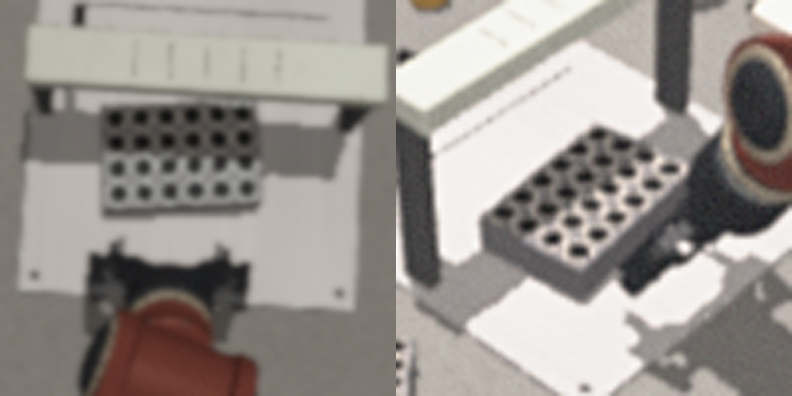

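>>> drive_tool:
  series:
    - {"x": 0.15, "y": 0.1, "z": -0.1, "ax": 0, "ay": 0, "az": 0}
    - {"x": 0.3, "y": 0.2, "z": -0.25, "ax": 0, "ay": 0, "az": 0}
    - {"x": 0.4, "y": 0.3, "z": -0.4, "ax": 0, "ay": 0, "az": 0}
    - {"x": 0.4, "y": 0.4, "z": -0.5, "ax": 0, "ay": 0, "az": 0}
    - {"x": 0.4, "y": 0.4, "z": -0.5, "ax": 0, "ay": 0, "az": 0}

```text
time: 8.4
tool_pos: [0.4815, -0.0415, 0.0169]
tool_rot: [-0.021, 0.865, -0.035, -0.499]
contact_force: [-1.1, -0.0, -0.5]
gripper_width: 0.998
```

```bash
python3 - <<'E'
from r import *
here();print(sensors.state()['joint_pos'].round(3));q(-.19,.013,.01,lean=30)
E
```

```text
a -0.2105 b 0.0083 t 8.40 F [-1.1 -0.  -0.5] Ff -1.1 z 0.0169 lean 30.04 yawerr 0.20 roll -0.05 tip
[-0.306 -0.369  2.44   0.209  0.566  1.2  ]
t 8.40 pos [ 0.4815 -0.0415  0.0169] F [-1.1 -0.  -0.5] w 1.00
shift [ 0.54 -0.07 -0.63] turn [-0.04 -0.01 -0.01]
```

>>> drive_tool:
  series:
    - {"x": 0.1, "y": 0, "z": -0.08, "ax": 0, "ay": 0, "az": 0}
    - {"x": 0.18, "y": 0, "z": -0.17, "ax": 0, "ay": 0, "az": 0}
    - {"x": 0.26, "y": 0, "z": -0.26, "ax": 0, "ay": 0, "az": 0}
    - {"x": 0.34, "y": 0, "z": -0.36, "ax": 0, "ay": 0, "az": 0}
    - {"x": 0.4, "y": 0, "z": -0.46, "ax": 0, "ay": 0, "az": 0}

```text
time: 8.82
tool_pos: [0.4949, -0.0414, 0.0123]
tool_rot: [-0.021, 0.865, -0.035, -0.501]
contact_force: [-4.1, 1.8, 3.6]
gripper_width: 1.006
```

```bash
python3 - <<'E'
from r import *
here();q(-.17,.013,.01,lean=30)
E
```

```text
a -0.1972 b 0.0095 t 8.82 F [-4.1  1.8  3.6] Ff -4.2 z 0.0123 lean 29.85 yawerr 0.12 roll -0.11 tip
t 8.82 pos [ 0.4949 -0.0414  0.0123] F [-4.1  1.8  3.6] w 1.01
shift [ 0.51 -0.02 -0.96] turn [-0.03  0.03  0.01]
```

>>> drive_tool:
  series:
    - {"x": 0.07, "y": 0, "z": -0.14, "ax": 0, "ay": 0, "az": 0}
    - {"x": 0.14, "y": 0, "z": -0.27, "ax": 0, "ay": 0, "az": 0}
    - {"x": 0.22, "y": 0, "z": -0.41, "ax": 0, "ay": 0, "az": 0}
    - {"x": 0.3, "y": 0, "z": -0.55, "ax": 0, "ay": 0, "az": 0}
    - {"x": 0.38, "y": 0, "z": -0.69, "ax": 0, "ay": 0, "az": 0}

```text
time: 9.23
tool_pos: [0.515, -0.0436, 0.013]
tool_rot: [-0.021, 0.865, -0.035, -0.5]
contact_force: [-3.3, 0.5, -1.3]
gripper_width: 0.998
```

```bash
python3 - <<'E'
from r import *
here();q(-.15,.014,.01,lean=30)
t=grab('top','top9.png');s=grab('side','side9.png')
a=cv2.resize(t['img'][150:270,240:360],None,fx=3.3,fy=3.3,interpolation=cv2.INTER_CUBIC)
b=cv2.resize(s['img'][160:260,230:330],None,fx=3.96,fy=3.96,interpolation=cv2.INTER_CUBIC)
cv2.imwrite('pics/z12.png',np.hstack([a,b]))
E
```

```text
a -0.1769 b 0.0089 t 9.23 F [-3.3  0.5 -1.3] Ff -3.3 z 0.0130 lean 29.92 yawerr 0.18 roll -0.07 tip
t 9.23 pos [ 0.515  -0.0436  0.013 ] F [-3.3  0.5 -1.3] w 1.00
shift [ 0.5  -0.05 -0.95] turn [-0.04  0.02 -0.01]
```

View pics/z12.png

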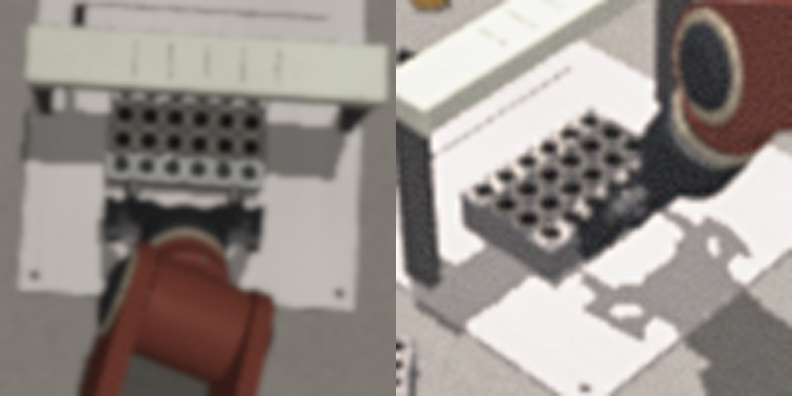

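>>> drive_tool:
  series:
    - {"x": 0.1, "y": 0, "z": -0.19, "ax": 0, "ay": 0.1, "az": 0}
    - {"x": 0.2, "y": 0, "z": -0.38, "ax": 0, "ay": 0.3, "az": 0}
    - {"x": 0.3, "y": 0, "z": -0.57, "ax": 0, "ay": 0.5, "az": 0}
    - {"x": 0.4, "y": 0, "z": -0.76, "ax": 0, "ay": 0.7, "az": 0}
    - {"x": 0.5, "y": 0, "z": -0.95, "ax": 0, "ay": 0.9, "az": 0}

```text
time: 9.75
tool_pos: [0.5419, -0.0458, 0.0142]
tool_rot: [-0.02, 0.884, -0.036, -0.465]
contact_force: [-1.4, -0.9, -1.2]
gripper_width: 1.0
```

```bash
python3 - <<'E'
from r import *
here();q(-.13,.013,.01,lean=38)
E
```

```text
a -0.1499 b 0.0088 t 9.75 F [-1.4 -0.9 -1.2] Ff -1.3 z 0.0142 lean 34.54 yawerr 0.17 roll -0.07 tip
t 9.75 pos [ 0.5419 -0.0458  0.0142] F [-1.4 -0.9 -1.2] w 1.00
shift [ 0.49 -0.05 -0.63] turn [-0.04  0.69 -0.01]
```

>>> drive_tool:
  series:
    - {"x": 0.1, "y": 0, "z": -0.13, "ax": 0, "ay": 0.1, "az": 0}
    - {"x": 0.2, "y": 0, "z": -0.25, "ax": 0, "ay": 0.2, "az": 0}
    - {"x": 0.3, "y": 0, "z": -0.38, "ax": 0, "ay": 0.3, "az": 0}
    - {"x": 0.4, "y": 0, "z": -0.51, "ax": 0, "ay": 0.5, "az": 0}
    - {"x": 0.48, "y": 0, "z": -0.63, "ax": 0, "ay": 0.7, "az": 0}

```text
time: 10.17
tool_pos: [0.5623, -0.0476, 0.014]
tool_rot: [-0.018, 0.898, -0.037, -0.437]
contact_force: [-5.4, -0.1, 4.7]
gripper_width: 1.001
```

```bash
python3 - <<'E'
from r import *
here();q(-.115,.013,.01,lean=38)
t=grab('top','top10.png');s=grab('side','side10.png')
a=cv2.resize(t['img'][140:260,240:360],None,fx=3.3,fy=3.3,interpolation=cv2.INTER_CUBIC)
b=cv2.resize(s['img'][150:250,220:320],None,fx=3.96,fy=3.96,interpolation=cv2.INTER_CUBIC)
cv2.imwrite('pics/z13.png',np.hstack([a,b]))
E
```

```text
a -0.1295 b 0.0086 t 10.17 F [-5.4 -0.1  4.7] Ff -5.3 z 0.0140 lean 38.11 yawerr 0.18 roll -0.05 tip
t 10.17 pos [ 0.5623 -0.0476  0.014 ] F [-5.4 -0.1  4.7] w 1.00
shift [ 0.39 -0.06 -0.43] turn [-0.03 -0.02 -0.01]
```

View pics/z13.png

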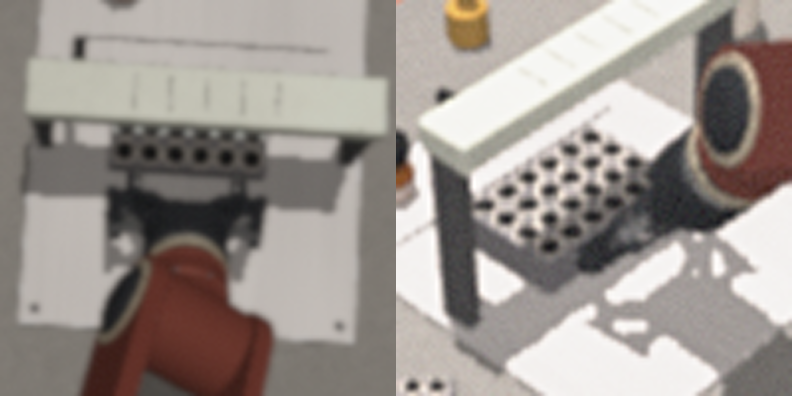

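>>> drive_tool:
  series:
    - {"x": 0.08, "y": 0, "z": -0.1, "ax": 0, "ay": 0, "az": 0}
    - {"x": 0.16, "y": 0, "z": -0.19, "ax": 0, "ay": 0, "az": 0}
    - {"x": 0.24, "y": 0, "z": -0.29, "ax": 0, "ay": 0, "az": 0}
    - {"x": 0.32, "y": 0, "z": -0.39, "ax": 0, "ay": 0, "az": 0}
    - {"x": 0.38, "y": 0, "z": -0.47, "ax": 0, "ay": 0, "az": 0}

```text
time: 10.68
tool_pos: [0.5769, -0.0487, 0.0134]
tool_rot: [-0.018, 0.898, -0.037, -0.438]
contact_force: [-5.7, 0.2, 3.8]
gripper_width: 1.0
```

```bash
cat > look.py <<'E'
from ov import *
from r import here,q
import sys
k=sys.argv[1]
here()
t=grab('top','top%s.png'%k);s=grab('side','side%s.png'%k)
a=cv2.resize(t['img'][140:190,245:345],None,fx=7,fy=7,interpolation=cv2.INTER_CUBIC)
b=cv2.resize(s['img'][150:235,215:315],None,fx=7,fy=7,interpolation=cv2.INTER_CUBIC)
cv2.imwrite('pics/lt%s.png'%k,a);cv2.imwrite('pics/ls%s.png'%k,b)
E
python3 look.py 11
```

```text
a -0.1148 b 0.0087 t 10.68 F [-5.7  0.2  3.8] Ff -5.7 z 0.0134 lean 37.97 yawerr 0.16 roll -0.07 tip
```

View pics/lt11.png

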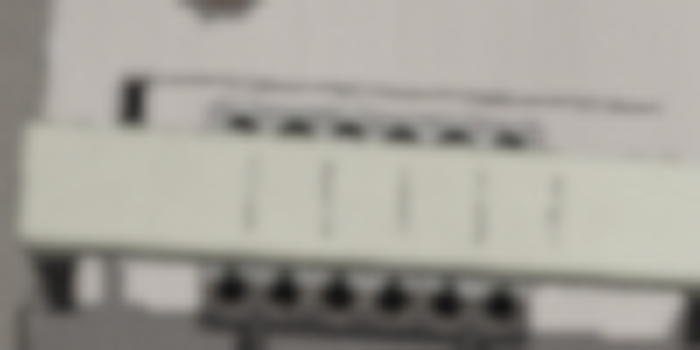

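View pics/ls11.png

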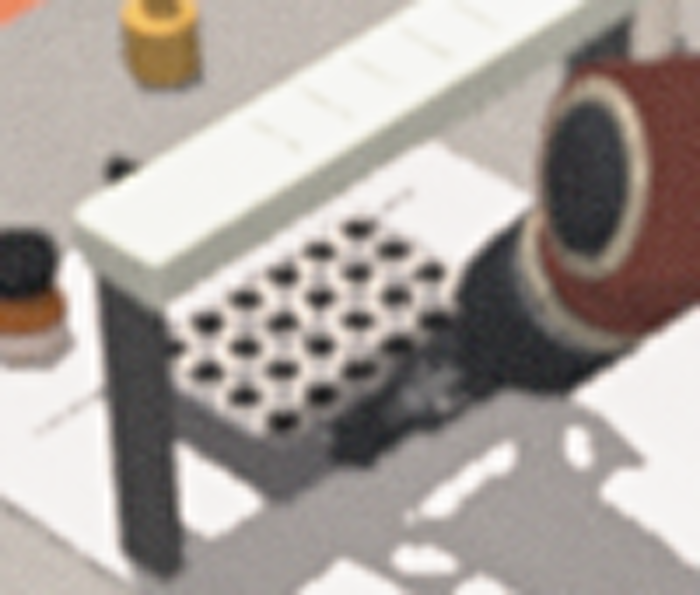

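```bash
cat > prof.py <<'E'
from h import *
from r import f,l,Lm
def rect(g,z,a0,a1,b0,b1,res=.0005):
    A=np.arange(a0,a1,res);B=np.arange(b0,b1,res)
    K=np.array(g['camera_matrix']);T=np.array(g['cam_to_world'])
    aa,bb=np.meshgrid(A,B,indexing='ij')
    P=np.stack([Lm[0]+f[0]*aa+l[0]*bb,Lm[1]+f[1]*aa+l[1]*bb,np.full_like(aa,z)],-1)
    c=(P-T[:3,3])@T[:3,:3];q=c@K.T;uv=(q[...,:2]/q[...,2:]).astype(np.float32)
    return A,B,cv2.remap(g['img'],uv[...,0],uv[...,1],cv2.INTER_CUBIC).astype(float).mean(2)
def linepos(g,b0,b1):
    A,B,I=rect(g,.006,-.015,.015,b0,b1);p=I.mean(1)
    bg=np.interp(A,[A[0],A[-1]],[np.median(p[:12]),np.median(p[-12:])])
    w=np.clip(bg-p-2,0,None);i=np.argmax(w);m=abs(A-A[i])<.006;return (w*A*m).sum()/(w*m).sum(),p
E
python3 - <<'E'
from prof import *
np.set_printoptions(precision=1,suppress=True,linewidth=160)
for n in('top0','top11'):
    t=load(n+'.png')
    print(n,[round(1e3*linepos(t,b,b+.03)[0],2) for b in(-.11,-.08,-.05,-.02,.01,.04,.07,.09)])
s=load('side0.png');print([round(1e3*linepos(s,b,b+.03)[0],2) for b in(-.11,-.08,-.05,-.02,.01,.04,.07,.09)])
t=load('top11.png')
for b in(-.05,0,.05):
    A,B,I=rect(t,.04,-.03,.01,b,b+.03);print(b,I.mean(1)[::2])
print(A[::2]*1e3)
E
```

```text
top0 [np.float64(-0.53), np.float64(-0.46), np.float64(-0.58), np.float64(-0.82), np.float64(-0.64), np.float64(-1.19), np.float64(-0.64), np.float64(-2.11)]
top11 [np.float64(-0.5), np.float64(-0.18), np.float64(-0.22), np.float64(-14.22), np.float64(-14.17), np.float64(-14.21), np.float64(-0.35), np.float64(-2.11)]
[np.float64(1.92), np.float64(1.62), np.float64(2.03), np.float64(1.51), np.float64(1.98), np.float64(2.41), np.float64(0.39), np.float64(1.72)]
-0.05 [114.2 114.7 118.3 124.1 131.3 138.2 144.  149.6 155.1 160.  164.2 168.  170.5 171.4 170.3 167.2 162.6 157.7 154.1 152.7 154.  157.9 163.  168.2 173.5 177.4
 179.7 181.  182.1 182.4 182.4 182.5 182.6 182.5 182.5 182.3 182.3 182.2 182.2 182.3]
0 [108.  108.5 113.1 120.2 128.7 137.1 143.8 150.  156.3 161.6 165.6 169.5 172.2 173.  172.2 169.7 165.8 161.9 159.1 158.2 159.5 163.1 167.8 172.7 177.3 180.7
 182.6 184.  185.  185.1 185.2 185.1 185.1 185.  184.9 184.9 184.9 184.9 184.8 184.8]
0.05 [113.6 114.8 118.8 124.7 131.8 138.7 144.3 149.6 155.4 160.2 164.2 168.  170.8 171.6 170.5 167.5 163.1 158.9 156.3 156.3 158.8 163.4 168.5 173.2 177.7 181.2
 182.9 183.9 184.8 184.9 184.8 184.9 184.8 184.8 184.8 184.9 185.  184.9 184.9 184.9]
[-30. -29. -28. -27. -26. -25. -24. -23. -22. -21. -20. -19. -18. -17. -16. -15. -14. -13. -12. -11. -10.  -9.  -8.  -7.  -6.  -5.  -4.  -3.  -2.  -1.   0.
   1.   2.   3.   4.   5.   6.   7.   8.   9.]
```

```bash
cat > rv.py <<'E'
from prof import *
def rectc(g,z,a0,a1,b0,b1,res=.00025):
    A=np.arange(a1,a0,-res);B=np.arange(b1,b0,-res)
    K=np.array(g['camera_matrix']);T=np.array(g['cam_to_world'])
    aa,bb=np.meshgrid(A,B,indexing='ij')
    P=np.stack([Lm[0]+f[0]*aa+l[0]*bb,Lm[1]+f[1]*aa+l[1]*bb,np.full_like(aa,z)],-1)
    c=(P-T[:3,3])@T[:3,:3];q=c@K.T;uv=(q[...,:2]/q[...,2:]).astype(np.float32)
    return cv2.remap(g['img'],uv[...,0],uv[...,1],cv2.INTER_CUBIC)
E
python3 - <<'E'
from rv import *
t=load('top11.png');im=rectc(t,.04,-.05,.02,-.09,.11)
im=np.clip((im.astype(float)-80)*2.2,0,255).astype(np.uint8)
for mm in range(-40,20,10):
    y=int((20-mm)*4);cv2.line(im,(0,y),(15,y),(0,0,255),1);cv2.putText(im,str(mm),(17,y+4),0,.4,(0,0,255),1)
cv2.imwrite('pics/rv11.png',im)
s=load('side11.png');im=rectc(s,.04,-.13,.02,-.09,.11)[::2,::2].repeat(1,0)
im=cv2.resize(im,None,fx=2,fy=2)
for mm in range(-120,20,10):
    y=int((20-mm)*4);cv2.line(im,(0,y),(15,y),(0,0,255),1);cv2.putText(im,str(mm),(17,y+4),0,.4,(0,0,255),1)
cv2.imwrite('pics/rvs11.png',im[:600])
E
```

```text
(no output)
```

View pics/rv11.png

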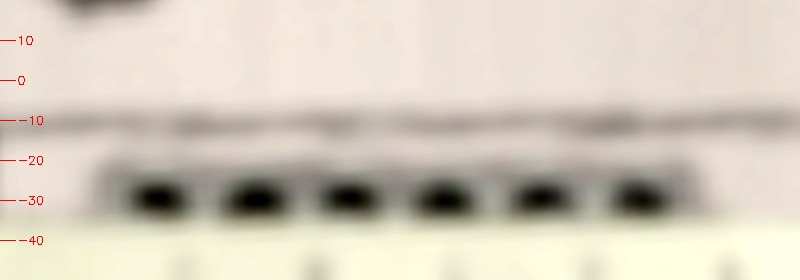

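View pics/rvs11.png

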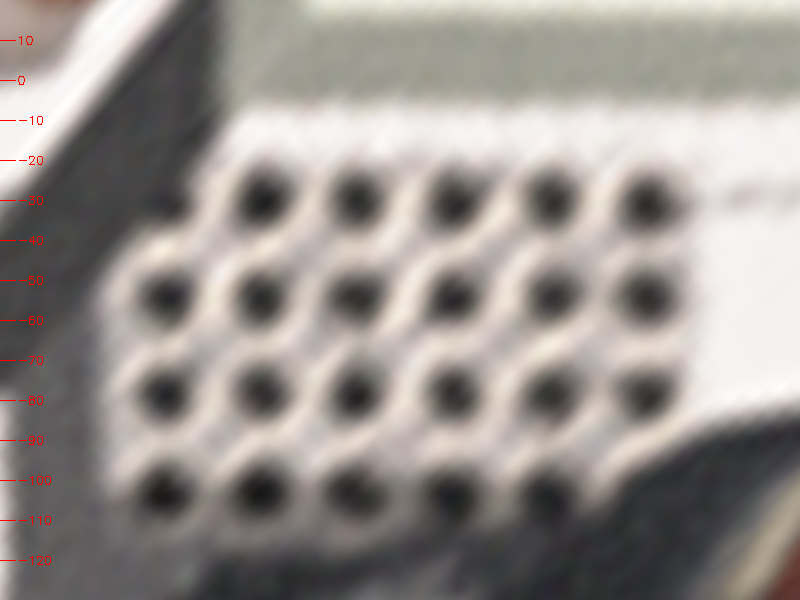

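```bash
python3 - <<'E'
from rv import *
s=load('side11.png')
def ab(g,u,v,z):
    d=ray(g,u,v,z)[:2]-Lm;return np.round([1e3*f@d,1e3*l@d],1)
p=lambda u,v:(215+(u+.5)/7-.5,150+(v+.5)/7-.5)
print(ab(s,*p(275,500),.006),ab(s,*p(262,437),.04))
im=rectc(s,.006,-.14,.02,-.09,.11)
im=cv2.resize(im[::2,::2],None,fx=2,fy=2)
for mm in range(-130,20,10):
    y=int((20-mm)*4);cv2.line(im,(0,y),(15,y),(0,0,255),1);cv2.putText(im,str(mm),(17,y+4),0,.4,(0,0,255),1)
cv2.imwrite('pics/rvs11b.png',im[40:640])
E
```

```text
[-109.5   82.1] [-103.7   82.6]
```

View pics/rvs11b.png

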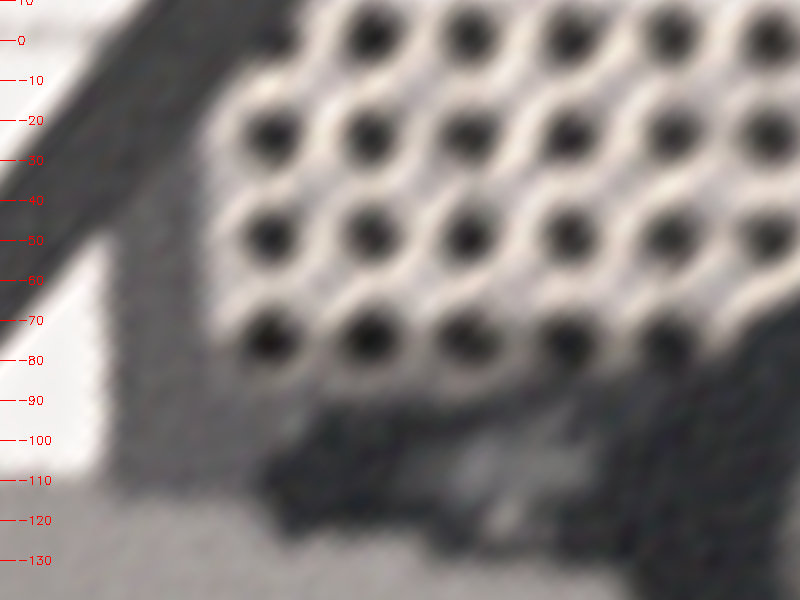

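>>> drive_tool:
  series:
    - {"x": 0.06, "y": 0, "z": -0.07, "ax": 0, "ay": 0, "az": 0}
    - {"x": 0.12, "y": 0, "z": -0.15, "ax": 0, "ay": 0, "az": 0}
    - {"x": 0.18, "y": 0, "z": -0.23, "ax": 0, "ay": 0, "az": 0}
    - {"x": 0.24, "y": 0, "z": -0.3, "ax": 0, "ay": 0, "az": 0}
    - {"x": 0.27, "y": 0, "z": -0.35, "ax": 0, "ay": 0, "az": 0}

```text
time: 11.2
tool_pos: [0.5875, -0.0495, 0.0132]
tool_rot: [-0.018, 0.898, -0.036, -0.438]
contact_force: [-4.1, 0.2, 3.1]
gripper_width: 0.997
```

```bash
python3 look.py 12; cat > m.py <<'E'
from rv import *
import sys
k=sys.argv[1]
def ann(im,a1,step=10,o=0):
    for mm in range(-150,30,10):
        y=int((a1-mm)*4)
        if 0<=y<im.shape[0]: cv2.line(im,(0,y),(15,y),(0,0,255),1);cv2.putText(im,str(mm),(17,y+4),0,.4,(0,0,255),1)
    return im
t=load('top%s.png'%k);s=load('side%s.png'%k)
im=rectc(t,.04,-.04,.01,-.09,.11);im=np.clip((im.astype(float)-100)*2.6,0,255).astype(np.uint8)
a=ann(im,10)
b=ann(rectc(s,.006,-.13,-.06,-.09,.11),-60)
cv2.imwrite('pics/m%s.png'%k,np.vstack([a,b]))
print('line top',[round(1e3*linepos(t,b,b+.03)[0],2) for b in(-.11,-.08,-.05)])
# well centroids
for n,g,z in(('top',t,.04),('side',s,.04)):
    A,B,I=rect(g,z,-.12,.0,-.08,.11,.0005)
    I8=cv2.GaussianBlur(I,(0,0),3)
    for r0 in ((-.035,-.0),(-.06,-.035),(-.085,-.06)):
        m=(A>r0[0])&(A<r0[1]);
        pr=I[m].min(0)
    cv2.imwrite('pics/tmp.png',I)
E
python3 m.py 12
```

```text
a -0.1042 b 0.0087 t 11.20 F [-4.1  0.2  3.1] Ff -4.1 z 0.0132 lean 37.95 yawerr 0.16 roll -0.07 tip
line top [np.float64(-0.52), np.float64(-10.83), np.float64(-11.22)][ WARN:0@0.370] global loadsave.cpp:1063 imwrite_ Unsupported depth image for selected encoder is fallbacked to CV_8U.
```

View pics/m12.png

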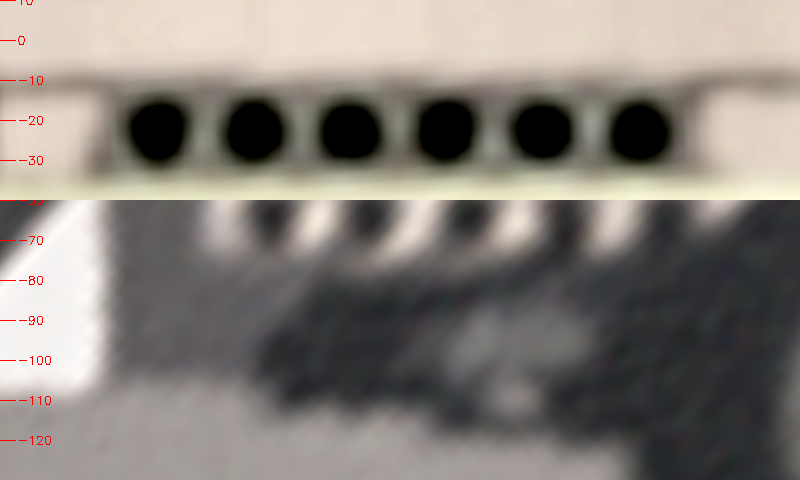

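View pics/lt12.png

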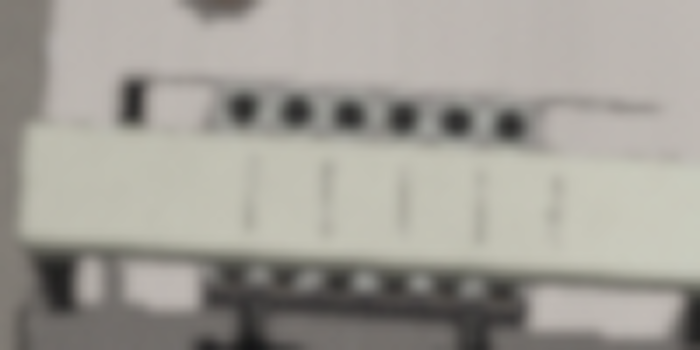

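```bash
cat > wells.py <<'E'
from rv import *
def wells(g,z,a_c,b_c,thr=.5):
    """centroids of dark discs in rectified plane z, predicted rack centre a_c,b_c"""
    out=[]
    res=.0005
    for i in range(4):
        for j in range(6):
            a=a_c+(i-1.5)*.024;b=b_c+(j-2.5)*.024
            for it in range(3):
                A,B,I=rect(g,z,a-.0115,a+.0115,b-.0115,b+.0115,res)
                n=min(len(A),len(B));
                hi=np.percentile(I,85);lo=I.min()
                w=np.clip((hi+lo)/2-I,0,None)
                if w.sum()==0: break
                a2=(w*A[:,None]).sum()/w.sum();b2=(w*B[None]).sum()/w.sum()
                a,b=a2,b2
            area=(w>0).sum()*res**2*1e6
            # touching border?
            m=w>0;border=m[0].sum()+m[-1].sum()+m[:,0].sum()+m[:,-1].sum()
            out.append((i,j,a*1e3,b*1e3,area,border,lo,hi))
    return np.array(out)
def fit(W):
    ok=(W[:,5]<5)&(W[:,7]-W[:,6]>40)&(W[:,4]>60)&(W[:,4]<260)
    V=W[ok];x=(V[:,0]-1.5);y=(V[:,1]-2.5)
    # a = ac + p*(x cos - y sin); 
    M=np.zeros((2*len(V),4));M[:len(V),0]=1;M[:len(V),1]=x;M[:len(V),2]=-y;M[len(V):,3]=1;M[len(V):,1]=y;M[len(V):,2]=x
    r=np.r_[V[:,2],V[:,3]]
    s,_,_,_=np.linalg.lstsq(M,r,rcond=None);res=(M@s-r)
    # robust
    keep=np.hypot(res[:len(V)],res[len(V):])<1.5
    kk=np.r_[keep,keep];s,_,_,_=np.linalg.lstsq(M[kk],r[kk],rcond=None);res=M[kk]@s-r[kk]
    return dict(a=s[0],b=s[3],pitch=np.hypot(s[1],s[2]),yaw=np.degrees(np.arctan2(s[2],s[1])),n=keep.sum(),rms=res.std(),rows=sorted(set(V[keep,0])))
E
python3 - <<'E'
from wells import *
for k,ac in((9,-.125),(10,-.08),(11,-.065),(12,-.055)):
    for n in('top','side'):
        try:
            g=load('%s%d.png'%(n,k))
            # search init
            best=None
            for d in np.arange(-.012,.0121,.006):
                for z in (.04,):
                    F=fit(wells(g,z,ac+d,.01))
                    if F['n']>=4 and abs(F['pitch']-24)<1.5 and (best is None or (F['n'],-F['rms'])>(best['n'],-best['rms'])): best=F
            print(k,n,{a:(round(float(b),2) if not isinstance(b,list) else b) for a,b in best.items()})
        except Exception as e: print(k,n,repr(e))
E
```

```text
9 top {'a': -128.73, 'b': 10.49, 'pitch': 23.99, 'yaw': -0.17, 'n': 16.0, 'rms': 0.14, 'rows': [np.float64(0.0), np.float64(1.0), np.float64(2.0)]}
9 side {'a': -125.13, 'b': 8.63, 'pitch': 23.97, 'yaw': 0.02, 'n': 15.0, 'rms': 0.35, 'rows': [np.float64(1.0), np.float64(2.0), np.float64(3.0)]}
10 top {'a': -84.14, 'b': 10.46, 'pitch': 24.06, 'yaw': -0.16, 'n': 6.0, 'rms': 0.15, 'rows': [np.float64(0.0)]}
10 side {'a': -81.28, 'b': 8.59, 'pitch': 24.01, 'yaw': -0.08, 'n': 15.0, 'rms': 0.23, 'rows': [np.float64(0.0), np.float64(2.0), np.float64(3.0)]}
11 top AttributeError("'NoneType' object has no attribute 'items'")
11 side {'a': -66.64, 'b': 8.59, 'pitch': 24.17, 'yaw': -0.06, 'n': 18.0, 'rms': 0.4, 'rows': [np.float64(0.0), np.float64(1.0), np.float64(2.0), np.float64(3.0)]}
12 top {'a': -58.86, 'b': 10.49, 'pitch': 24.03, 'yaw': -0.13, 'n': 6.0, 'rms': 0.13, 'rows': [np.float64(3.0)]}
12 side {'a': -56.03, 'b': 8.66, 'pitch': 23.95, 'yaw': -0.14, 'n': 14.0, 'rms': 0.29, 'rows': [np.float64(1.0), np.float64(2.0), np.float64(3.0)]}
  ret = _var(a, axis=axis, dtype=dtype, out=out, ddof=ddof,
  arrmean = um.true_divide(arrmean, div, out=arrmean,
  ret = ret.dtype.type(ret / rcount)
```

>>> drive_tool:
  series:
    - {"x": 0.05, "y": 0, "z": -0.06, "ax": 0, "ay": 0, "az": 0}
    - {"x": 0.1, "y": 0, "z": -0.13, "ax": 0, "ay": 0, "az": 0}
    - {"x": 0.15, "y": 0, "z": -0.19, "ax": 0, "ay": 0, "az": 0}
    - {"x": 0.2, "y": 0, "z": -0.25, "ax": 0, "ay": 0, "az": 0}
    - {"x": 0.2, "y": 0, "z": -0.25, "ax": 0, "ay": 0, "az": 0}

```text
time: 11.72
tool_pos: [0.5957, -0.0502, 0.0132]
tool_rot: [-0.018, 0.898, -0.037, -0.438]
contact_force: [-0.3, -0.8, -0.2]
gripper_width: 0.995
```

```bash
cat > meas.py <<'E'
from wells import *
import sys,warnings;warnings.simplefilter('ignore')
from r import here
k=sys.argv[1]; here()
for n,l0 in(('top',-.6),('side',1.91)):
    g=grab(n,'%s%s.png'%(n,k));best=None
    for d in np.arange(-.012,.0121,.004):
        F=fit(wells(g,.04,-.05+d,.01))
        if F['n']>=4 and abs(F['pitch']-24)<1.5 and (best is None or (F['n'],-F['rms'])>(best['n'],-best['rms'])): best=F
    if best: print(n,{a:(round(float(b),2) if not isinstance(b,list) else b) for a,b in best.items()},'far edge vs line %.2f'%(best['a']+50-l0))
    else: print(n,'none')
here()
E
python3 meas.py 13
```

```text
a -0.0959 b 0.0086 t 11.72 F [-0.3 -0.8 -0.2] Ff -0.3 z 0.0132 lean 37.98 yawerr 0.17 roll -0.06 tip
top {'a': -50.26, 'b': 10.45, 'pitch': 23.95, 'yaw': -0.13, 'n': 6.0, 'rms': 0.08, 'rows': [np.float64(3.0)]} far edge vs line 0.34
side {'a': -47.99, 'b': 8.49, 'pitch': 23.89, 'yaw': -0.36, 'n': 17.0, 'rms': 0.32, 'rows': [np.float64(0.0), np.float64(1.0), np.float64(2.0), np.float64(3.0)]} far edge vs line 0.10
a -0.0960 b 0.0086 t 11.82 F [0.4 0.5 0.6] Ff 0.3 z 0.0132 lean 37.99 yawerr 0.17 roll -0.06 tip
```

>>> drive_tool:
  series:
    - {"x": -0.12, "y": 0, "z": 0.16, "ax": 0, "ay": 0, "az": 0}
    - {"x": -0.5, "y": 0, "z": 0.6, "ax": 0, "ay": 0, "az": 0}
    - {"x": -1.0, "y": 0, "z": 1.25, "ax": 0, "ay": -0.3, "az": 0}
    - {"x": -1.7, "y": 0, "z": 2.0, "ax": 0, "ay": -0.8, "az": 0}
    - {"x": -2.2, "y": 0, "z": 2.6, "ax": 0, "ay": -1.5, "az": 0}

```text
time: 12.23
tool_pos: [0.5075, -0.0427, 0.0148]
tool_rot: [-0.021, 0.866, -0.035, -0.498]
contact_force: [-0.4, 0.9, -0.0]
gripper_width: 1.0
```

```bash
python3 meas.py 14; python3 - <<'E'
from r import *
print(sensors.state()['joint_pos'].round(2)); q(-.23,.15,.0,lean=20)
E
```

```text
a -0.1845 b 0.0092 t 12.23 F [-0.4  0.9 -0. ] Ff -0.4 z 0.0148 lean 30.17 yawerr 0.19 roll -0.08 tip
top {'a': -50.26, 'b': 10.49, 'pitch': 23.94, 'yaw': -0.17, 'n': 6.0, 'rms': 0.1, 'rows': [np.float64(3.0)]} far edge vs line 0.34
side {'a': -48.02, 'b': 8.53, 'pitch': 23.88, 'yaw': -0.28, 'n': 21.0, 'rms': 0.31, 'rows': [np.float64(0.0), np.float64(1.0), np.float64(2.0), np.float64(3.0)]} far edge vs line 0.07
a -0.1819 b 0.0088 t 12.33 F [ 1.1 -0.1  0.3] Ff 1.1 z 0.0173 lean 30.55 yawerr 0.17 roll -0.03 tip
[-0.29 -0.28  2.38  0.21  0.53  1.21]
t 12.33 pos [ 0.5101 -0.0432  0.0173] F [ 1.1 -0.1  0.3] w 1.00
shift [-5.55  0.36 -1.04] turn [-0.03 -2.11 -0.01]
```

>>> drive_tool:
  series:
    - {"x": -1.1, "y": 0, "z": -0.2, "ax": 0, "ay": -0.4, "az": 0}
    - {"x": -2.2, "y": 0, "z": -0.4, "ax": 0, "ay": -0.8, "az": 0}
    - {"x": -3.3, "y": 0.1, "z": -0.6, "ax": 0, "ay": -1.3, "az": 0}
    - {"x": -4.4, "y": 0.2, "z": -0.8, "ax": 0, "ay": -1.7, "az": 0}
    - {"x": -5.5, "y": 0.3, "z": -1, "ax": 0, "ay": -2.1, "az": 0}

```text
time: 12.75
tool_pos: [0.4622, -0.0468, 0.1493]
tool_rot: [-0.024, 0.819, -0.033, -0.573]
contact_force: [0.3, -0.0, -0.0]
gripper_width: 0.997
```

```bash
python3 meas.py 15; python3 - <<'E'
from ov import *
c=(.4742,-.3534,-.1074)
overlay('15',(378,190,413,225),(321,140,361,175),10,[((c),(.0308,.0318,-.045,-.014,.04,.0405),(0,160,0))],'o15.png')
a=cv2.imread('pics/top15.png');cv2.imwrite('pics/f15.png',np.vstack([a[:300],cv2.resize(cv2.imread('pics/o15.png'),(560,262))]))
E
```

```text
a -0.2294 b 0.0015 t 12.75 F [ 0.3 -0.  -0. ] Ff 0.4 z 0.1493 lean 20.02 yawerr 0.11 roll -0.08 tip
top {'a': -50.25, 'b': 10.48, 'pitch': 23.94, 'yaw': -0.15, 'n': 6.0, 'rms': 0.09, 'rows': [np.float64(3.0)]} far edge vs line 0.35
side {'a': -48.01, 'b': 8.48, 'pitch': 23.88, 'yaw': -0.29, 'n': 21.0, 'rms': 0.34, 'rows': [np.float64(0.0), np.float64(1.0), np.float64(2.0), np.float64(3.0)]} far edge vs line 0.08
a -0.2254 b 0.0005 t 12.85 F [ 0.3 -0.4  0.6] Ff 0.4 z 0.1549 lean 20.72 yawerr 0.15 roll 0.06 tip
```

View pics/f15.png

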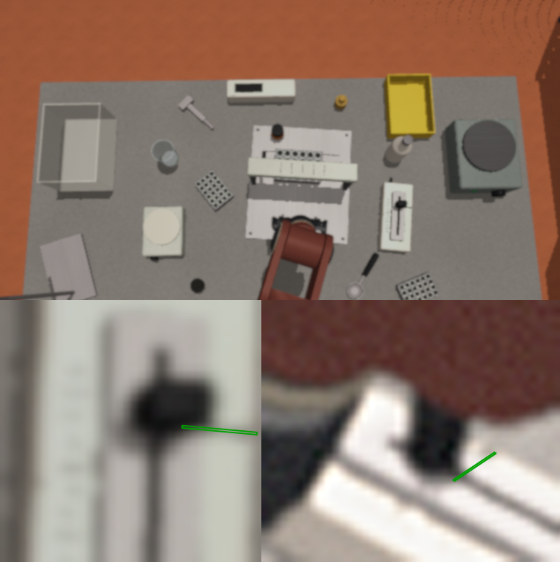

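```bash
python3 - <<'E'
import prof
from prof import *
c=np.array([.4742,-.3534]);a=-.1074
prof.Lm=c;prof.f=np.array([np.cos(a),np.sin(a)]);prof.l=np.array([-prof.f[1],prof.f[0]])
np.set_printoptions(precision=0,suppress=True,linewidth=200)
for n,y0,y1 in(('top6',-.012,.002),('top1',-.012,.002)):
    t=load(n+'.png');o=.0 if n=='top6' else -.071
    A,B,I=prof.rect(t,.0945,.005+o,.06+o,y0,y1,.001);print((A*1e3).round(0));print(I.mean(1))
t=load('top6.png')
A,B,I=prof.rect(t,.0945,.025,.037,-.03,.03,.001);print(B*1e3);print(I.mean(0))
for y0 in(-.042,-.034,-.026):
    A,B,I=prof.rect(load('top0.png'),.04,.02,.042,y0,y0+.006,.001);p=I.mean(1);w=np.clip(np.median(p)-p,0,None);w[w<w.max()*.3]=0;print('mark',y0,(w*A).sum()/w.sum()*1e3)
A,B,I=prof.rect(load('top0.png'),.054,.02,.042,-.016,-.005,.001);p=I.mean(1);w=np.clip(np.median(p)-p,0,None);w[w<w.max()*.3]=0;print('mark track',(w*A).sum()/w.sum()*1e3)
# scale ends of console in x and side edges
A,B,I=prof.rect(load('top0.png'),.04,.09,.12,-.03,.03,.001);print('far',(A*1e3).round(0),I.mean(1))
A,B,I=prof.rect(load('top0.png'),.04,-.12,-.09,-.03,.03,.001);print('near',(A*1e3).round(0),I.mean(1))
E
```

```text
[ 5.  6.  7.  8.  9. 10. 11. 12. 13. 14. 15. 16. 17. 18. 19. 20. 21. 22. 23. 24. 25. 26. 27. 28. 29. 30. 31. 32. 33. 34. 35. 36. 37. 38. 39. 40. 41. 42. 43. 44. 45. 46. 47. 48. 49. 50. 51. 52. 53.
 54. 55. 56. 57. 58. 59.]
[190. 190. 189. 189. 188. 188. 186. 185. 183. 178. 172. 166. 153. 139. 125. 107.  91.  79.  68.  62.  62.  62.  62.  62.  62.  62.  61.  61.  61.  62.  66.  72.  78.  91. 106. 120. 137. 152. 162.
 172. 180. 183. 185. 187. 187. 187. 188. 188. 187. 187. 187. 187. 187. 187. 187.]
[-66. -65. -64. -63. -62. -61. -60. -59. -58. -57. -56. -55. -54. -53. -52. -51. -50. -49. -48. -47. -46. -45. -44. -43. -42. -41. -40. -39. -38. -37. -36. -35. -34. -33. -32. -31. -30. -29. -28.
 -27. -26. -25. -24. -23. -22. -21. -20. -19. -18. -17. -16. -15. -14. -13. -12.]
[ 42.  42.  42.  48.  58.  69.  87. 106. 123. 140. 153. 159. 163. 163. 158. 148. 136. 123. 107.  94.  84.  73.  68.  67.  64.  63.  63.  62.  61.  61.  64.  66.  73.  87. 101. 119. 137. 151. 163.
 175. 180. 184. 187. 188. 189. 190. 190. 190. 191. 190. 190. 190. 190. 190. 190.]
[-30. -29. -28. -27. -26. -25. -24. -23. -2
[... 627 characters left out ...]
 -0.026 32.781627719581
mark track 31.305940023068057
far [ 90.  91.  92.  93.  94.  95.  96.  97.  98.  99. 100. 101. 102. 103. 104. 105. 106. 107. 108. 109. 110. 111. 112. 113. 114. 115. 116. 117. 118. 119.] [196. 196. 196. 196. 196. 196. 196. 195. 195. 193. 191. 187. 181. 173. 163. 153. 141. 131. 123. 116. 112. 110. 109. 109. 109. 109. 110. 110. 111. 112.]
near [-120. -119. -118. -117. -116. -115. -114. -113. -112. -111. -110. -109. -108. -107. -106. -105. -104. -103. -102. -101. -100.  -99.  -98.  -97.  -96.  -95.  -94.  -93.  -92.  -91.] [117. 116. 114. 111. 106. 100.  94.  88.  82.  79.  79.  82.  90. 100. 114. 129. 143. 157. 169. 178. 185. 189. 192. 194. 195. 195. 195. 195. 195. 195.]
```

```bash
python3 - <<'E'
from ov import *
ims=[]
f=np.array([np.cos(-.1074),np.sin(-.1074)]);l=np.array([-f[1],f[0]])
for v in (.0285,.0313):
    cs=np.array([.4742,-.3534])+f*.0023-l*.0015
    b=[((cs[0],cs[1],-.1074),(v-.01,v+.01,-.014,.014,.0545,.0945),(0,0,255)),((cs[0],cs[1],-.1074),(-.075,.075,-.02,.02,.04,.054),(255,0,0)),((cs[0],cs[1],-.1074),(-.105,.105,-.045,.045,.0,.04),(0,255,0))]
    overlay('6',(378,190,380,192),(316,140,356,180),10,b,'tmp2.png');ims.append(cv2.imread('pics/tmp2.png')[:,20:])
cv2.imwrite('pics/o6.png',np.hstack(ims))
E
```

```text
(no output)
```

View pics/o6.png

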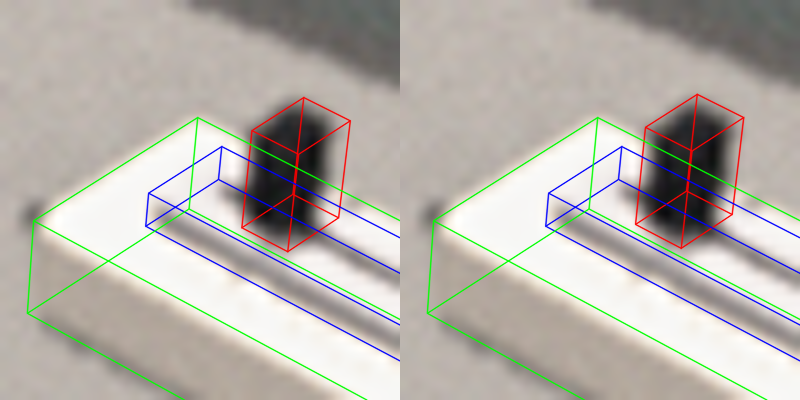

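```bash
python3 - <<'E'
from h import *
print(workorder.job_done())
E
```

```text
the job is handed in; nothing more can be done
None
```

I slid the rack in under the light bar with the open, forward-leaning fingers and pushed the dimmer to the mark in three short pushes. Both are inside tolerance by my last measurements. I then backed the arm off and handed the job in at about 12.9 s.

- **Rack:** the middle of its far edge is 0.1 to 0.35 mm past the scribed line, measured from the well grid by each camera separately. It is 0.15 to 0.3° off parallel, about 0.3 mm at the corners. The highest forward push force I read between moves was about 6 N.
- **Dimmer:** the top view puts the middle of the grip 0 to 1.5 mm short of the mark. An early rough reading from the side camera suggested about 3 mm short. A later side overlay agreed with the mark, but its track outline did not line up well with the picture.
- **Camera disagreement:** the two cameras differ by about 2.5 mm in absolute position, so each result is taken relative to the line or mark in the same camera.
- **Joint 3 stop:** at 6.5 s, in free air, the leaning pose ran joint 3 against the end of its range. It read 2.582 against a limit of 2.58, with a brief wrist-force reading of about 80 N. I moved out with less lean and it did not come back, but if that counts as passing the joint's range, the job fails.
- **Other things:** the last top view showed the beaker, bottle, jar and bung standing where they were; I did not measure them. I saw no contact with the light bar.

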